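# Set up the bench for a PCR run

### The arm

A 6-joint arm with a two-finger parallel gripper is mounted at the origin on the work surface. World frame = base frame: x ahead of the robot, y to its left, z up, the work surface at z = 0. Lengths are in m, angles in rad, forces in N, time in s.
With the tool pointing down it reaches from about 0.35 to 0.775 m from the base axis. Payload 7.3 kg.
Tool frame: the origin (TCP) lies on the centre line of the jaws, within the pads' length; the fingertips stand robot.nose_length ahead of it and the grasp point (between the pads) is the TCP (robot.nose_length is the distance from the TCP to the fingertips, in m); z points along the fingers, y is the direction in which the jaws open and shut (so a half turn about z gives the same grasp; the last joint's range is limited). The gripper opens to 92 mm and grips with 3 to 60 N. Pads are 19 mm wide; open, the fingers measure 130 mm over their backs; the gripper's body (75 mm by 190 mm) begins 47 mm behind the grasp point.
Start: joints at [-1.292, 0.342, 1.524, -0, 1.275, -0.146], TCP at [0.216, -0.478, 0.246] pointing down, gripper open.
Joint ranges: [-2.53, 2.53], [-0.77, 2.02], [0.04, 2.7], [-1, 4.14], [0.28, 2.66], [-3.11, 3.11]. Speed limits (rad/s): [2.57, 2.57, 3.14, 3.14, 3.14, 3.14].

### API

Orientations are given as [roll, pitch, yaw] about the fixed x, y, z axes, in that order (R = Rz(yaw) Ry(pitch) Rx(roll)).
In Python, from cell import robot, read_camera gives the robot as it stands.
- The arm moves only by the shell command python3 -m crank 'ROWS' [FORCE]. ROWS is JSON, a list of rows, each a list of 7 numbers: the shift along the tool's x, y, z in cm, then the turn, a rotation vector about the tool's x, y, z in degrees, then the opening, from 0 (shut) to 1 (fully open). In form: [[tx, ty, tz, wx, wy, wz, jaw], ...]. A call has 1 to 5 rows; each row is the pose to reach, as a shift and turn from the pose commanded when the call began, along the tool's axes at that moment; what a row does not reach only later rows make up. A row lasts 1/8 s, in which the tool goes at most 62.5 mm and 10.7 degrees, less where a joint would pass 70% of its speed; a pose out of reach is approached as far as the arm can. A call with a gripper value outside its range is refused whole. The fingers move at their own pace and stop on an object; FORCE is the grip in N (left out, the last holds). Time passes only in rows, so rows that repeat a pose let the fingers close. It gives the time, the measured TCP pose, the force and the opening at its end, in the units of the state.
- robot.observe(): the state, without advancing time (a new reading comes with each control period).
- read_camera(name): name is "scene" or "side" or "wrist"; returns a dict with "frame" (384x512x3 uint8, red, green, blue), "intrinsics" (3x3 intrinsics, pixels), "R" (3x3) and "t" (3): a world point X has camera coordinates R X + t. Camera axes: x right, y down, z forward; pixel columns grow to the right and rows downward; lengths in m; the calibration is good to about 2 mm. A picture is of the moment at which its call begins. There is no depth.
- robot.hand_in(): hands the job in, once; it reports no verdict.
The state is a dict: "time": time; "qpos": joint angles; "qvel": joint speeds; "joint_efforts": joint torques, N m; "tool_pos": TCP position; "tool_rot": TCP orientation; "contact_force": force on the tool from outside, world axes, zero at the start; "torque": the same for the moment, N m; "opening": finger opening in m.
Only numpy, scipy, OpenCV 4.12 (cv2) and the standard library are available. Lean on these libraries where they do the work, as an engineer would, in place of code of your own. Each camera call takes 0.05 s, during which the arm holds its last target.

### The job

Set up the bench for the PCR run: stand the bare metal cold block in the middle of the gap between the yellow rack and the white tip box, in one row with them and its long side running the same way as theirs, and set the orange tube rack squarely on top of it with the edges flush. Stand the amber bottle upright centred right behind the yellow rack (the side away from the robot) and the white jar with the blue cap upright centred right behind the tip box, each leaving a gap of about 3 cm to the rack or box in front of it. Leave the green flask, the blue beaker and the red sample pot where they are, and let go of everything.

Things in the scene. Friction and masses are not known exactly. Their poses are not given: they have to be found in the camera images.
- yellow_rack: bright yellow tube rack with 24 empty wells, fixed to the bench, 85 (x) x 120 (y) x 50 high mm; origin at the centre of its underside; the front is the side towards the robot (-x), its own x axis points away from the robot, y along its long side, z up; start yaw within 0.15 rad. It stands left or right of the tip box, centres 290 to 335 mm apart in y
- tip_box: white-topped grey tip box with a fine grid of 96 small holes, fixed to the bench, 85 (x) x 120 (y) x 60 high mm; origin at the centre of its underside; the front is the side towards the robot (-x), its own x axis points away from the robot, y along its long side, z up; start yaw within 0.15 rad
- cold_block_mid (a point): loose bare grey metal cold block with 12 dark wells drawn in its flat top, 60 (x) x 90 (y) x 40 high mm, 450 g; point at its centre, 20 mm above its underside; x across its short side, y along its long side, z up
- orange_rack_mid (a point): loose orange tube rack holding 8 white-capped tubes, 60 (x) x 90 (y) mm, orange body 44 mm high, the caps (fast in the rack) stand 10 mm above that; about 140 g; point at the centre of the orange body, 22 mm above its flat underside; x across its short side, y along its long side, z up
- amber_bottle_mid (a point): loose amber bottle with a black cap and a paper label, 56 mm in diameter up to its shoulder 52 mm above the underside, narrower above, 80 mm high; about 170 g; point on its axis 40 mm above its underside; z up, round, so yaw means nothing
- white_jar_mid (a point): loose white round jar with a blue cap, 60 mm in diameter up to 43 mm above the underside, then a slightly narrower cap, 65 mm high in all; about 130 g; point on its axis 32.5 mm above its underside; z up, round, so yaw means nothing
- flask_mid (a point): bystander, to be left alone: loose green glass conical flask, 60 mm in diameter at the foot, 95 mm high; point on its axis 47.5 mm above its underside
- beaker_mid (a point): bystander, to be left alone: loose small blue open beaker, 44 mm in diameter, 50 mm high; point on its axis 25 mm above its underside
- sample_pot_mid (a point): bystander, to be left alone: loose small red pot with a white cap, 40 mm in diameter, 40 mm high; point on its axis 20 mm above its underside
Not all that is in view belongs to the job. There is more than one size of the part that bears orange_rack_mid; the job needs the smaller.

How it is judged:
By the outcome, as a careful person would: the job done as asked, in the order asked, and still so for the second after the job is handed in, with the robot touching nothing.
It also fails if it takes over 120 s, if anything falls off the work surface, if the arm or the gripper's body presses on something with over 40 N, if the wrist force passes 120 N, or if a joint passes its speed limit or range.

## Working session

There is one attempt and no reset: what is moved stays moved. The work goes in short steps, Python scripts to look and compute and a shell command to move; the robot and the scene stay as the last step left them, time stands still between calls to the robot, and variables do not carry over. Pictures are saved under pics/ and viewed, and the job is handed in when it is done.

```bash
ls; mkdir -p pics; python3 - <<'E'
from cell import robot, read_camera
import cv2
print(robot.observe(), robot.nose_length)
for n in ["scene","side","wrist"]:
    c=read_camera(n); cv2.imwrite(f"pics/{n}0.png",c["frame"][:,:,::-1]); print(n,c["intrinsics"],c["R"],c["t"])
E
```

```text
pics
{'time': 0.0, 'qpos': array([-1.29199882e+00,  3.42717751e-01,  1.52506160e+00,  1.26490233e-05,
        1.27538844e+00, -1.46026612e-01]), 'qvel': array([ 1.26717991e-03,  1.42959559e-04, -8.84090904e-04, -9.43770459e-05,
        1.55211983e-03, -1.72641552e-03]), 'joint_efforts': array([ 1.21108067e-03, -4.31244314e+01, -2.44221336e+01,  7.17716594e-02,
        5.58433158e-02, -1.21035473e-04]), 'tool_pos': array([ 0.21628526, -0.47794452,  0.24503196]), 'tool_rot': array([-3.14003604e+00, -2.41162015e-04,  4.24820242e-01]), 'contact_force': array([ 0.72876516,  0.07896524, -0.01433014]), 'torque': array([-0.03089734, -0.01278295,  0.01371811]), 'opening': 0.09180203793747749} 0.019
scene [[396.76809439   0.         257.79151849]
 [  0.         396.76809439 180.65416797]
 [  0.           0.           1.        ]] [[-0.40104193  0.91577593  0.02279971]
 [ 0.52292177  0.24929443 -0.81511049]
 [-0.75214241 -0.31497102 -0.57885668]] [ 0.22979347 -0.23719278  1.59110933]
side [[471.54646335   0.         253.78346672]
 [  0.         471.54646335 193.4675242 ]
 [  0.           0.           1.        ]] [[-0.85541777 -0.51784253  0.00997722]
 [-0.39694957  0.64309884 -0.65487016]
 [ 0.33270328 -0.56414803 -0.75567554]] [0.44720427 0.24752372 1.0606699 ]
wrist [[294.96144233   0.         256.10388551]
 [  0.         294.96144233 189.70960686]
 [  0.           0.           1.        ]] [[ 0.410925   -0.91166742 -0.00177775]
 [-0.87515162 -0.39501074  0.27942111]
 [-0.25544135 -0.11326531 -0.96016701]] [-0.52396812 -0.03401334  0.3912259 ]
```

View pics/scene0.png

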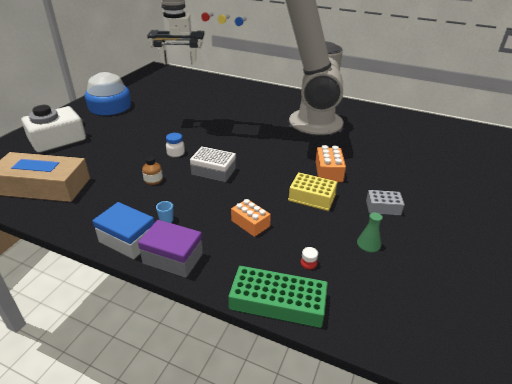

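View pics/side0.png

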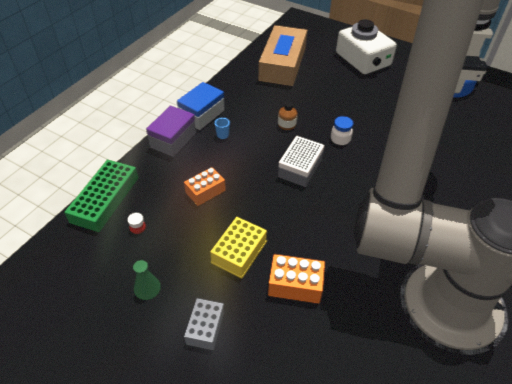

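View pics/wrist0.png

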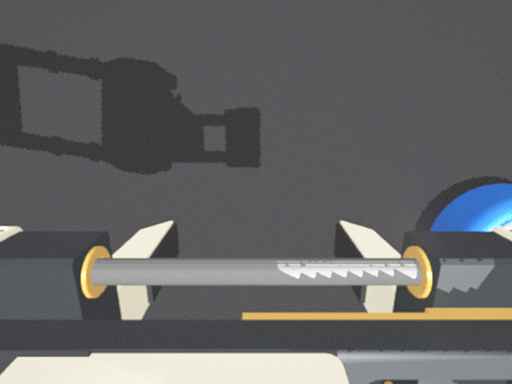

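Scene view: yellow rack (313,191), tip box (213,163), cold block (385,202), bottle (152,172), jar (175,145), and two orange racks, (250,216) and (330,162). I'll enlarge these to get corners and sizes.

```bash
cat > h.py <<'E'
import cv2,numpy as np
from cell import robot, read_camera
def crop(img,x,y,w,h,s,name):
    c=img[y:y+h,x:x+w]; c=cv2.resize(c,None,fx=s,fy=s,interpolation=cv2.INTER_CUBIC)
    for i in range(0,w,20):
        cv2.putText(c,str(x+i),(i*s,8),0,0.3,(255,0,255),1); cv2.line(c,(i*s,10),(i*s,14),(255,0,255),1)
    for j in range(0,h,20):
        cv2.putText(c,str(y+j),(0,j*s+4),0,0.3,(255,0,255),1); cv2.line(c,(20,j*s),(25,j*s),(255,0,255),1)
    cv2.imwrite(name,c)
def P(c): return c["intrinsics"]@np.c_[c["R"],c["t"]]
def ray(c,u,v):
    d=c["R"].T@np.linalg.inv(c["intrinsics"])@np.array([u,v,1.]); return -c["R"].T@c["t"],d
def onz(c,u,v,z):
    o,d=ray(c,u,v); return o+d*(z-o[2])/d[2]
def tri(c1,p1,c2,p2):
    X=cv2.triangulatePoints(P(c1),P(c2),np.array(p1,float).reshape(2,1),np.array(p2,float).reshape(2,1))[:,0]; return X[:3]/X[3]
def proj(c,X):
    q=P(c)@np.r_[X,1]; return q[:2]/q[2]
E
python3 - <<'E'
from h import *
a=cv2.imread("pics/scene0.png");b=cv2.imread("pics/side0.png")
crop(a,280,135,140,120,5,"pics/sA.png")
crop(a,130,125,150,120,5,"pics/sB.png")
crop(b,170,150,160,200,3,"pics/dA.png")
crop(b,170,95,190,115,4,"pics/dB.png")
crop(b,170,210,160,140,4,"pics/dC.png")
E
```

```text
(no output)
```

View pics/sA.png

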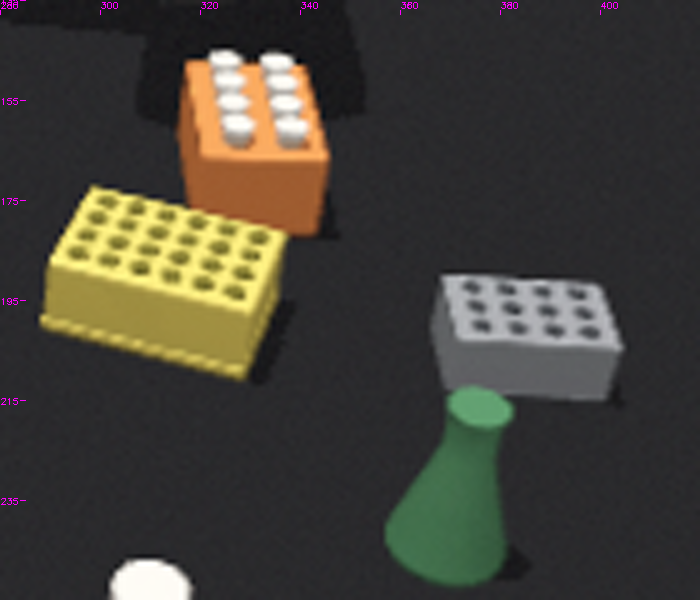

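View pics/sB.png

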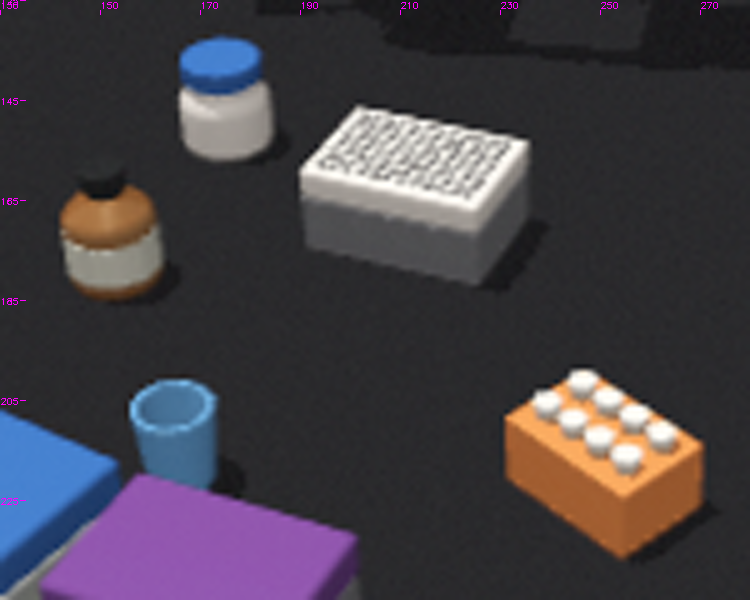

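View pics/dB.png

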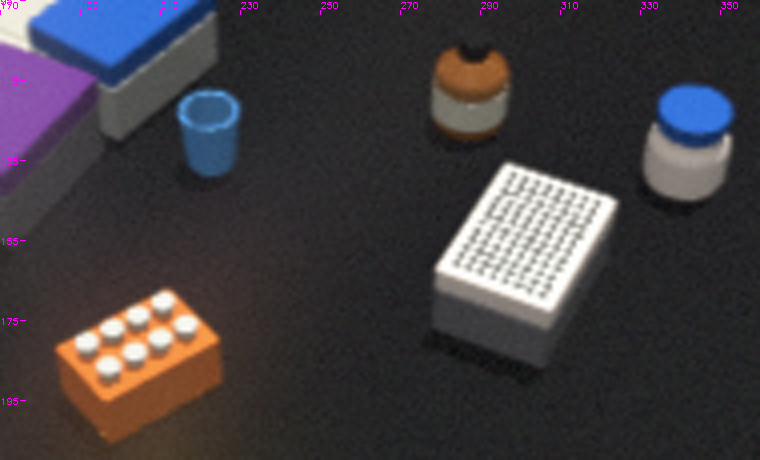

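View pics/dC.png

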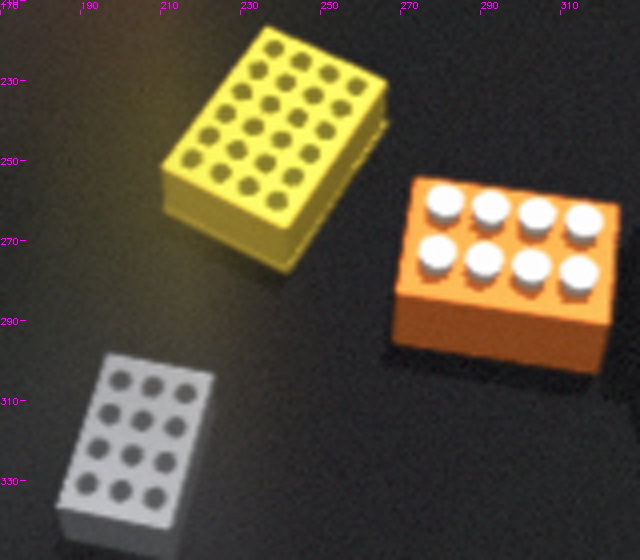

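```bash
cat > m1.py <<'E'
from h import *
from scipy.optimize import least_squares
S=read_camera("scene");D=read_camera("side")
o={
'yellow':(.05,[(298.6,172.4),(337.4,182),(330,197),(290,187)],[(236.75,216.5),(266.75,230.5),(241.75,266.75),(210.75,251.75)]),
'cold':(.04,[(368.4,190.4),(400.2,192.2),(404.2,204.6),(372,202.6)],[(197,298.5),(223.25,303.5),(212.5,342),(184.5,336.25)]),
'bigor':(.05,[(317.4,147.6),(341,148.6),(345.6,166.4),(320.4,166.4)],[(273.75,254.5),(325,261.25),(322.25,291.25),(269.75,283.75)]),
'tip':(.06,[(201.8,146.4),(235.6,153.4),(225.2,167.6),(190.2,159)],[(296.25,135.75),(324,145.5),(306.75,172.5),(279,161.75)]),
'smallor':(.044,[(247,199),(270.6,214),(254.8,224),(231.2,208.2)],[(212,167.5),(225,179.25),(197,195.5),(184.5,182)])}
for n,(z,a,b) in o.items():
    A=np.array([onz(S,*p,z) for p in a]);B=np.array([onz(D,*p,z) for p in b])
    idx=[np.argmin(np.linalg.norm(B-p,axis=1)) for p in A]
    X=np.array([tri(S,a[i],D,b[idx[i]]) for i in range(4)])
    M=(A+B[idx])/2
    e=[np.linalg.norm(M[i]-M[(i+1)%4]) for i in range(4)]
    l=[(M[(i+1)%4]-M[i]) for i in (range(4))]
    L=(l[0]-l[2]) if e[0]>e[1] else (l[1]-l[3])
    yaw=np.degrees(np.arctan2(-L[0],L[1])); yaw=(yaw+90)%180-90
    print(n,idx,'tri',X.mean(0).round(4),'z',X[:,2].round(3),'nom',A.mean(0).round(4),B.mean(0).round(4),'edges',np.round(e,3),'yaw of long axis from y',yaw.round(2))
E
python3 m1.py
```

```text
yellow [np.int64(1), np.int64(2), np.int64(3), np.int64(0)] tri [0.482  0.136  0.0481] z [0.048 0.048 0.048 0.049] nom [0.486  0.1384 0.05  ] [0.4813 0.1356 0.05  ] edges [0.118 0.081 0.118 0.083] yaw of long axis from y 1.53
cold [np.int64(1), np.int64(2), np.int64(3), np.int64(0)] tri [0.4405 0.3384 0.0385] z [0.037 0.039 0.039 0.038] nom [0.4441 0.3405 0.04  ] [0.4398 0.3373 0.04  ] edges [0.089 0.058 0.088 0.058] yaw of long axis from y 19.4
bigor [np.int64(1), np.int64(2), np.int64(3), np.int64(0)] tri [0.3234 0.1441 0.0552] z [0.055 0.055 0.057 0.055] nom [0.3165 0.1442 0.05  ] [0.3245 0.1398 0.05  ] edges [0.078 0.111 0.078 0.116] yaw of long axis from y -68.08
tip [np.int64(1), np.int64(2), np.int64(3), np.int64(0)] tri [ 0.4882 -0.1932  0.0581] z [0.057 0.059 0.057 0.059] nom [ 0.4919 -0.1902  0.06  ] [ 0.4876 -0.1925  0.06  ] edges [0.118 0.084 0.118 0.083] yaw of long axis from y 3.37
smallor [np.int64(1), np.int64(2), np.int64(3), np.int64(0)] tri [0.6642 0.0173 0.0417] z [0.043 0.041 0.042 0.041] nom [0.6676 0.0198 0.044 ] [0.663  0.0178 0.044 ] edges [0.089 0.058 0.088 0.057] yaw of long axis from y -20.39
```

```bash
cat > fit.py <<'E'
from h import *
from scipy.optimize import minimize
def box(x,y,yaw,z0,w,l,h):
    c,s=np.cos(yaw),np.sin(yaw)
    return np.array([[x+c*a*w/2-s*b*l/2,y+s*a*w/2+c*b*l/2,z0+k*h] for a in(-1,1) for b in(-1,1) for k in(0,1)])
def cyl(x,y,z0,prof):
    t=np.linspace(0,2*np.pi,48,endpoint=False)
    return [np.array([[x+r*np.cos(a),y+r*np.sin(a),z0+z] for (r,z) in seg for a in t]) for seg in prof]
def pr(c,X):
    q=(P(c)@np.c_[X,np.ones(len(X))].T); return (q[:2]/q[2]).T
def mask(img,kind,seed,win):
    f=cv2.GaussianBlur(img,(3,3),0)
    hsv=cv2.cvtColor(f,cv2.COLOR_RGB2HSV); H,S,V=[hsv[...,i].astype(int) for i in range(3)]
    m={'yellow':(abs(H-28)<7)&(S>90)&(V>75),'orange':(H<16)&(S>110)&(V>80),
       'grey':(S<55)&(V>68),'tip':(S<70)&(V>62),'jar':((V>75)),'bottle':(V>65)}[kind].astype(np.uint8)
    k=np.zeros_like(m);x,y=seed;k[max(0,y-win):y+win,max(0,x-win):x+win]=1;m*=k
    n,lab,st,_=cv2.connectedComponentsWithStats(m)
    i=1+np.argmax(st[1:,4]); m=(lab==i).astype(np.uint8)
    return m
K=8
def cost(m,c,sh,seed,win,ignore=None):
    x0,y0=seed[0]-win,seed[1]-win
    r=np.zeros((2*win*K,2*win*K),np.uint8)
    for X in sh:
        h=cv2.convexHull((((pr(c,X)-[x0,y0]+.5)*K-.5)*16).round().astype(np.int32)); cv2.fillConvexPoly(r,h,1,shift=4)
    f=cv2.resize(r.astype(np.float32),(2*win,2*win),interpolation=cv2.INTER_AREA)
    mm=m[y0:y0+2*win,x0:x0+2*win].astype(float)
    d=abs(f-mm)
    if ignore is not None: d=d*(1-ignore[y0:y0+2*win,x0:x0+2*win])
    return d.sum()
JAR=[[(.030,0),(.030,.043)],[(.027,.043),(.027,.065)]]
BOT=[[(.028,0),(.028,.052)]]
def solve(obs,shape,p0):
    # obs: list of (cam,mask,seed,win,ignore)
    f=lambda p:sum(cost(m,c,shape(p),s,w,ig) for c,m,s,w,ig in obs)
    best=None
    for st in (.008,.003):
        sim=[np.array(p0)]
        for i in range(len(p0)):
            q=np.array(p0,float);q[i]+=st if i<2 else st*12;sim.append(q)
        r=minimize(f,p0,method='Nelder-Mead',options=dict(initial_simplex=np.array(sim),xatol=1e-4,fatol=.05)); p0=r.x
    return r.x,r.fun
E
cat > m2.py <<'E'
from fit import *
S=read_camera("scene");D=read_camera("side")
def run(n,kind,dims,p0,z0=0,win=34,hull=False,use="SD"):
    out=[]
    allobs=[]
    for nm,c in (("S",S),("D",D)):
        s=proj(c,[p0[0],p0[1],z0+.02]).round().astype(int); m=mask(c["frame"],kind,tuple(s),win)
        if hull:
            cn=max(cv2.findContours(m,0,2)[0],key=len); cv2.fillConvexPoly(m,cv2.convexHull(cn),1)
        m=cv2.morphologyEx(m,cv2.MORPH_CLOSE,np.ones((5,5)))
        ig=None
        if n=='cold' and nm=='S':
            hsv=cv2.cvtColor(c["frame"],cv2.COLOR_RGB2HSV); ig=cv2.dilate(((hsv[...,1]>70)&(hsv[...,2]>45)).astype(np.uint8),np.ones((3,3)))
        allobs.append((c,m,tuple(s),win,ig))
    sh=(lambda p:cyl(p[0],p[1],z0,dims)) if isinstance(dims,list) else (lambda p:[box(p[0],p[1],p[2],z0,*dims)])
    for lab,ob in (("S",allobs[:1]),("D",allobs[1:]),("SD",allobs)):
        x,f=solve(ob,sh,p0); q=x.copy(); 
        print(n,lab,(q[:2]*1000).round(1),np.degrees(q[2:]).round(2),'err px',round(f,1),'of',sum(o[1].sum() for o in ob))
    return x
if __name__=="__main__":
    run('yellow','yellow',(.085,.12,.05),[.482,.136,.03],win=42)
    run('tip','tip',(.085,.12,.06),[.488,-.193,.06],win=40)
    run('cold','grey',(.06,.09,.04),[.44,.338,.34],win=36)
    run('small','orange',(.06,.09,.044),[.664,.017,-.36],win=36,hull=True)
    run('jar','jar',JAR,[.444,-.31],win=22) if 0 else None
    for n,k,d,s1,s2 in (('jar','jar',JAR,(174,144),(342,130)),('bottle','bottle',BOT,(152,173),(287,118))):
        A=tri(S,s1,D,s2); print(n,A.round(3)); run(n,k,d,list(A[:2]),win=24)
E
python3 m2.py
```

```text
yellow S [484.6 136.4] [0.06] err px 49.5 of 1370
yellow D [486.4 135.1] [-1.69] err px 592.8 of 2773
yellow SD [484.9 135.8] [0.45] err px 648.8 of 4143
tip S [ 484.5 -198. ] [4.5] err px 47.8 of 1274
tip D [ 494.8 -208. ] [3.88] err px 233.8 of 1370
tip SD [ 491.1 -197.8] [3.95] err px 414.2 of 2644
cold S [437.8 338.4] [18.75] err px 30.5 of 857
cold D [443.5 334.9] [18.86] err px 58.1 of 1530
cold SD [443.  335.6] [18.53] err px 167.2 of 2387
small S [668.3  18.5] [-19.74] err px 72.0 of 977
small D [663.8  19. ] [-22.93] err px 91.7 of 1074
small SD [666.2  18.4] [-20.59] err px 197.5 of 2051
jar [ 0.443 -0.37   0.033]
jar S [ 439.8 -371. ] [] err px 27.4 of 422
jar D [ 443.7 -371.7] [] err px 27.8 of 547
jar SD [ 442.8 -370.8] [] err px 69.7 of 969
bottle [ 0.611 -0.34   0.025]
bottle S [ 609.6 -341.7] [] err px 55.8 of 390
bottle D [ 611.8 -342.7] [] err px 77.4 of 369
bottle SD [ 610.9 -341.1] [] err px 135.0 of 759
```

```bash
sed -e "s/for n,(z,a,b) in o.items():/for n,(z,a,b) in o.items():\n    a=[(u-.4,v-.4) for u,v in a];b=[(u-.37,v-.37) for u,v in b]/" m1.py > m1b.py; python3 m1b.py
```

```text
yellow [np.int64(1), np.int64(2), np.int64(3), np.int64(0)] tri [0.4828 0.1356 0.0493] z [0.049 0.049 0.049 0.05 ] nom [0.4846 0.1368 0.05  ] [0.4826 0.1352 0.05  ] edges [0.118 0.081 0.118 0.083] yaw of long axis from y 1.54
cold [np.int64(1), np.int64(2), np.int64(3), np.int64(0)] tri [0.4412 0.3379 0.0396] z [0.038 0.04  0.04  0.039] nom [0.4427 0.3392 0.04  ] [0.4409 0.337  0.04  ] edges [0.09  0.058 0.088 0.058] yaw of long axis from y 19.41
bigor [np.int64(1), np.int64(2), np.int64(3), np.int64(0)] tri [0.3243 0.1436 0.0563] z [0.056 0.056 0.058 0.056] nom [0.3147 0.1424 0.05  ] [0.3256 0.1394 0.05  ] edges [0.078 0.112 0.078 0.116] yaw of long axis from y -68.07
tip [np.int64(1), np.int64(2), np.int64(3), np.int64(0)] tri [ 0.4893 -0.1934  0.0594] z [0.059 0.06  0.058 0.06 ] nom [ 0.4904 -0.1925  0.06  ] [ 0.4891 -0.1932  0.06  ] edges [0.118 0.085 0.118 0.084] yaw of long axis from y 3.38
smallor [np.int64(1), np.int64(2), np.int64(3), np.int64(0)] tri [0.6651 0.0171 0.0431] z [0.044 0.043 0.043 0.043] nom [0.6665 0.0182 0.044 ] [0.6646 0.0172 0.044 ] edges [0.09  0.059 0.088 0.057] yaw of long axis from y -20.38
```

```bash
cat > go.py <<'E'
import sys,numpy as np
from scipy.spatial.transform import Rotation as Ro
from cell import robot
def go(x,y,z,yawdeg):
    s=robot.observe();R=Ro.from_euler('xyz',s["tool_rot"]);T=Ro.from_euler('xyz',[np.pi,0,np.radians(yawdeg)])
    d=R.inv().apply(np.array([x,y,z])-s["tool_pos"])*100
    w=np.degrees((R.inv()*T).as_rotvec())
    q1=np.degrees(np.arctan2(y,x));print('t',s["time"],'pos',s["tool_pos"].round(4),'rot',np.degrees(s["tool_rot"]).round(2),'F',s["contact_force"].round(1),'open',round(s["opening"],4))
    print('shift',d.round(2),'turn',w.round(2),'q6 pred',round((q1+90-yawdeg+180)%360-180,1),'r',round(np.hypot(x,y),3))
if __name__=="__main__": go(*map(float,sys.argv[1:5]))
E
python3 - <<'E'
from h import *
S=read_camera("scene");D=read_camera("side");W=read_camera("wrist")
for n,a,b in (('beaker',(165,212),(222.5,128.5)),('pot',(309.5,258),(136.5,223.5)),('flaskfoot',(369,240),(146,288))): print(n,tri(S,a,D,b).round(3))
print('cam',(-W["R"].T@W["t"]).round(3), 'tool', robot.observe()["tool_pos"])
E
python3 go.py .46 -.03 .30 90
```

```text
beaker [ 0.751 -0.197  0.026]
pot [0.74  0.208 0.019]
flaskfoot [0.607 0.331 0.01 ]
cam [ 0.286 -0.447  0.385] tool [ 0.21638705 -0.47834355  0.2457403 ]
t 0.6 pos [ 0.2164 -0.4783  0.2457] rot [179.99  -0.    24.34] F [0.2 0.9 0.6] open 0.0918
shift [ 40.67 -30.81  -5.43] turn [ 1.000e-02  0.000e+00 -6.566e+01] q6 pred -3.7 r 0.461
```

```bash
python3 go.py .42 -.03 .30 0
```

```text
t 0.6 pos [ 0.2164 -0.4783  0.2457] rot [179.99  -0.    24.34] F [0.2 0.9 0.6] open 0.0918
shift [ 37.03 -32.46  -5.43] turn [ 1.000e-02 -0.000e+00  2.434e+01] q6 pred 85.9 r 0.421
```

```bash
python3 -m crank '[[37,-32.5,-5.4,0,0,24.3,1],[37,-32.5,-5.4,0,0,24.3,1],[37,-32.5,-5.4,0,0,24.3,1],[37,-32.5,-5.4,0,0,24.3,1],[37,-32.5,-5.4,0,0,24.3,1]]' 30; python3 go.py .42 -.03 .30 0
```

```text
time: 1.23
tool_pos: [0.344, -0.196, 0.28]
tool_rot: [3.141, -0.001, 0.0]
contact_force: [0.8, 0.1, 0.1]
opening: 0.0917
t 1.225 pos [ 0.344 -0.196  0.28 ] rot [ 1.7997e+02 -5.0000e-02  0.0000e+00] F [0.8 0.1 0.1] open 0.0917
shift [  7.6 -16.6  -2. ] turn [ 0.03 -0.05  0.  ] q6 pred 85.9 r 0.421
```

```bash
python3 -m crank '[[7.6,-16.6,-2,0,0,0,1],[7.6,-16.6,-2,0,0,0,1],[7.6,-16.6,-2,0,0,0,1],[7.6,-16.6,-2,0,0,0,1],[7.6,-16.6,-2,0,0,0,1]]'; python3 - <<'E'
from h import *
c=read_camera("wrist"); cv2.imwrite("pics/w1.png",c["frame"][:,:,::-1]); np.savez("w1.npz",**{k:c[k] for k in("R","t","intrinsics")})
b=cv2.imread("pics/w1.png"); crop(b,0,0,260,260,3,"pics/w1a.png"); crop(b,250,0,260,260,3,"pics/w1b.png")
E
```

```text
time: 1.85
tool_pos: [0.4192, -0.0318, 0.2994]
tool_rot: [3.141, 0.0, 0.002]
contact_force: [0.3, -0.3, -0.1]
opening: 0.092
```

View pics/w1.png

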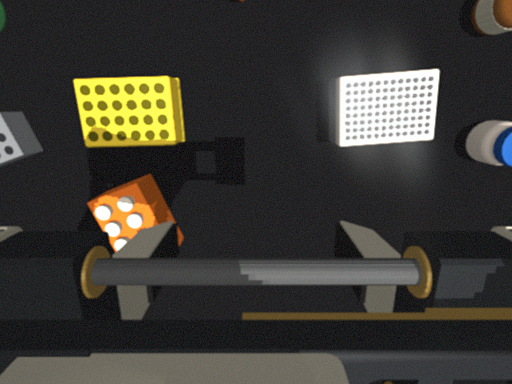

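View pics/w1a.png

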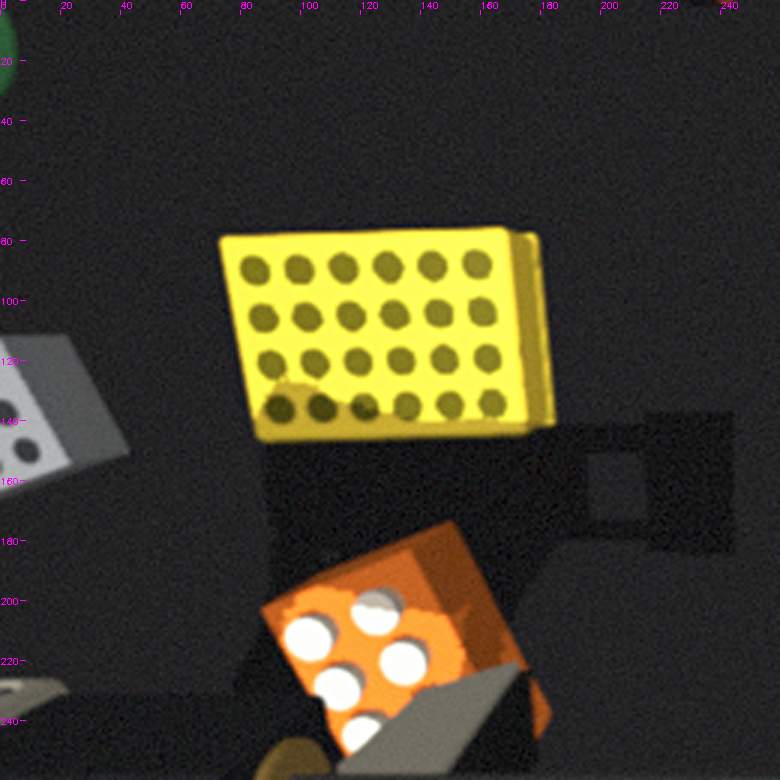

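View pics/w1b.png

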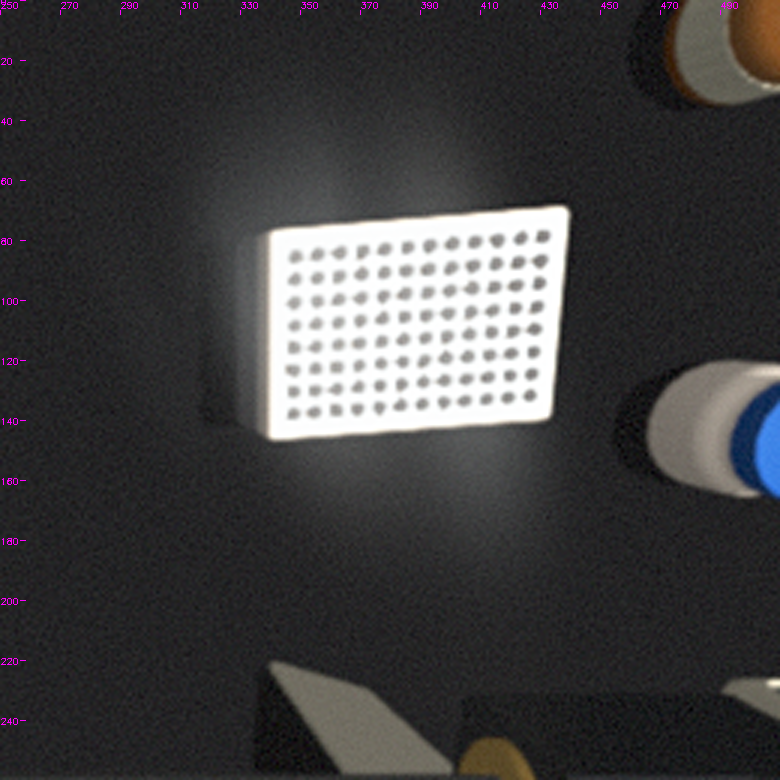

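```bash
python3 - <<'E'
from h import *
c=dict(np.load("w1.npz"))
for n,z,x0,q in (('yellow',.05,0,[(220,237),(503,228),(527,434),(258,440)]),('tip',.06,250,[(270,231),(568,207),(549,419),(270,439)])):
    X=np.array([onz(c,x0+u/3-.33,v/3-.33,z) for u,v in q]);
    L=(X[0]-X[1]+X[3]-X[2])/2; print(n,X.mean(0).round(4),'edges',[np.linalg.norm(X[i]-X[(i+1)%4]).round(4) for i in range(4)],'yaw',np.degrees(np.arctan2(-L[0],L[1])).round(2),X.round(3).tolist())
E
```

```text
yellow [0.4844 0.1351 0.05  ] edges [np.float64(0.1169), np.float64(0.0844), np.float64(0.1181), np.float64(0.0836)] yaw 1.51 [[0.525, 0.195, 0.05], [0.528, 0.078, 0.05], [0.444, 0.075, 0.05], [0.441, 0.193, 0.05]]
tip [ 0.489 -0.194  0.06 ] edges [np.float64(0.1182), np.float64(0.084), np.float64(0.1181), np.float64(0.0835)] yaw 4.25 [[0.526, -0.132, 0.06], [0.535, -0.25, 0.06], [0.452, -0.256, 0.06], [0.443, -0.138, 0.06]]
```

```bash
python3 go.py .4415 .338 .20 109.4
```

```text
t 1.9 pos [ 0.4191 -0.0324  0.2993] rot [1.7998e+02 3.0000e-02 0.0000e+00] F [-0.2 -0.   0.2] open 0.0917
shift [  2.25 -37.05   9.92] turn [-1.000e-02  4.000e-02 -1.094e+02] q6 pred 18.0 r 0.556
```

```bash
python3 -m crank '[[2.25,-37,9.9,0,0,-109.4,1],[2.25,-37,9.9,0,0,-109.4,1],[2.25,-37,9.9,0,0,-109.4,1],[2.25,-37,9.9,0,0,-109.4,1],[2.25,-37,9.9,0,0,-109.4,1]]'; python3 go.py .4415 .338 .20 109.4
```

```text
time: 2.52
tool_pos: [0.4384, 0.2696, 0.2184]
tool_rot: [3.141, 0.0, 0.941]
contact_force: [0.8, 0.4, 0.3]
opening: 0.0918
t 2.525 pos [0.4384 0.2696 0.2184] rot [179.96   0.    53.91] F [0.8 0.4 0.3] open 0.0918
shift [ 5.71 -3.77  1.83] turn [ 3.000e-02  2.000e-02 -5.549e+01] q6 pred 18.0 r 0.556
```

```bash
python3 -m crank '[[5.7,-3.8,1.8,0,0,-55.5,1],[5.7,-3.8,1.8,0,0,-55.5,1],[5.7,-3.8,1.8,0,0,-55.5,1],[5.7,-3.8,1.8,0,0,-55.5,1],[5.7,-3.8,1.8,0,0,-55.5,1]]'; python3 go.py .4415 .338 .20 109.4;
```

```text
time: 3.15
tool_pos: [0.4417, 0.3361, 0.2006]
tool_rot: [-3.141, 0.0, 1.879]
contact_force: [0.4, 0.3, 0.9]
opening: 0.0918
t 3.15 pos [0.4417 0.3361 0.2006] rot [-1.7996e+02  3.0000e-02  1.0763e+02] F [0.4 0.3 0.9] open 0.0918
shift [0.19 0.04 0.06] turn [-0.04  0.03 -1.77] q6 pred 18.0 r 0.556
```

```bash
python3 -m crank '[[0,0,0,0,0,-3,1],[0,0,0,0,0,-3,1]]';python3 go.py .4415 .338 .20 109.4; python3 - <<'E'
from h import *
c=read_camera("wrist"); cv2.imwrite("pics/w2.png",c["frame"][:,:,::-1]); np.savez("w2.npz",**{k:c[k] for k in("R","t","intrinsics")})
E
```

```text
time: 3.4
tool_pos: [0.4416, 0.3363, 0.2007]
tool_rot: [-3.141, 0.0, 1.924]
contact_force: [0.1, 0.8, -0.5]
opening: 0.0922
t 3.4 pos [0.4416 0.3363 0.2007] rot [-1.7997e+02  2.0000e-02  1.1026e+02] F [ 0.1  0.8 -0.5] open 0.0922
shift [0.16 0.05 0.07] turn [-0.03  0.02  0.86] q6 pred 18.0 r 0.556
```

View pics/w2.png

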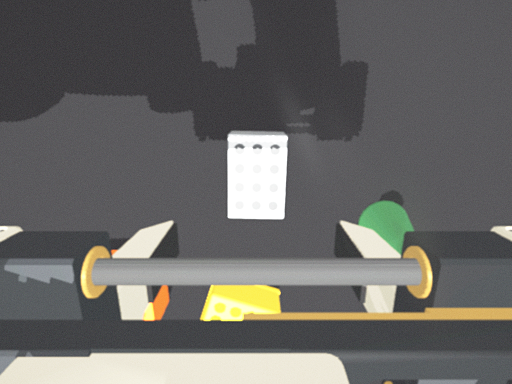

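```bash
python3 - <<'E'
from h import *
b=cv2.imread("pics/w2.png"); crop(b,210,120,100,110,6,"pics/w2a.png")
c=dict(np.load("w2.npz"))
from fit import box
for y in (110.26-90,19.4):
  print(np.array([proj(c,X).round(1) for X in box(.4415,.338,np.radians(y),0,.06,.09,.04)]).tolist())
E
```

```text
[[231.8, 205.6], [228.8, 217.8], [229.8, 130.6], [226.4, 134.1], [281.0, 205.6], [283.9, 217.8], [282.8, 130.5], [286.2, 134.0]]
[[231.2, 205.3], [228.2, 217.4], [230.4, 130.2], [227.0, 133.6], [280.4, 206.0], [283.3, 218.1], [283.3, 130.9], [286.8, 134.4]]
```

View pics/w2a.png

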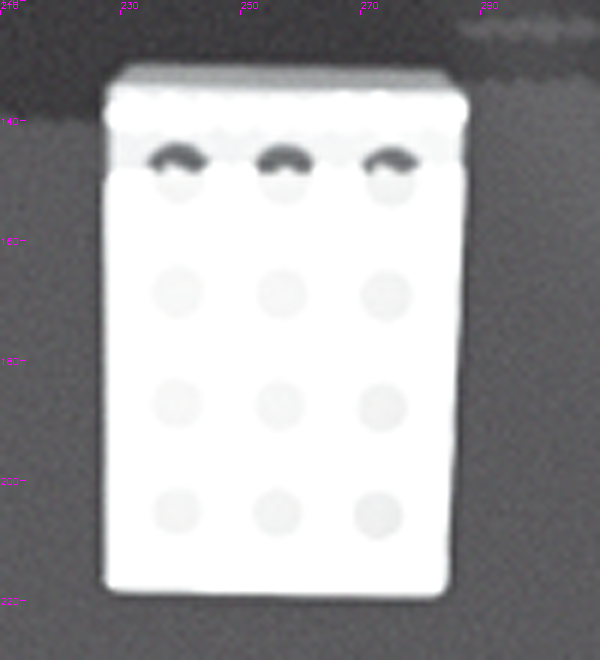

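```bash
python3 go.py .4415 .337 .024 108.7
```

```text
t 3.45 pos [0.4414 0.3366 0.2007] rot [-1.7998e+02  2.0000e-02  1.1025e+02] F [-0.3 -0.4  0.7] open 0.0913
shift [ 0.04  0.03 17.67] turn [-0.02  0.02  1.55] q6 pred 18.7 r 0.555
```

```bash
python3 -m crank '[[0,0,6,0,0,1.6,1],[0,0,12,0,0,1.6,1],[0,0,15,0,0,1.6,1],[0,0,17.7,0,0,1.6,1],[0,0,17.7,0,0,1.6,1]]'; python3 go.py .4415 .337 .024 108.7;python3 - <<'E'
from h import *
c=read_camera("side"); cv2.imwrite("pics/s3.png",c["frame"][:,:,::-1]); crop(cv2.imread("pics/s3.png"),130,220,160,160,4,"pics/s3a.png")
E
```

```text
time: 4.08
tool_pos: [0.4402, 0.3369, 0.0223]
tool_rot: [-3.138, 0.001, 1.898]
contact_force: [-0.7, -0.6, -0.2]
opening: 0.092
t 4.075 pos [0.4402 0.3369 0.0223] rot [-1.7980e+02  5.0000e-02  1.0875e+02] F [-0.7 -0.6 -0.2] open 0.092
shift [-0.03  0.13 -0.17] turn [-0.2   0.05  0.05] q6 pred 18.7 r 0.555
```

View pics/s3a.png

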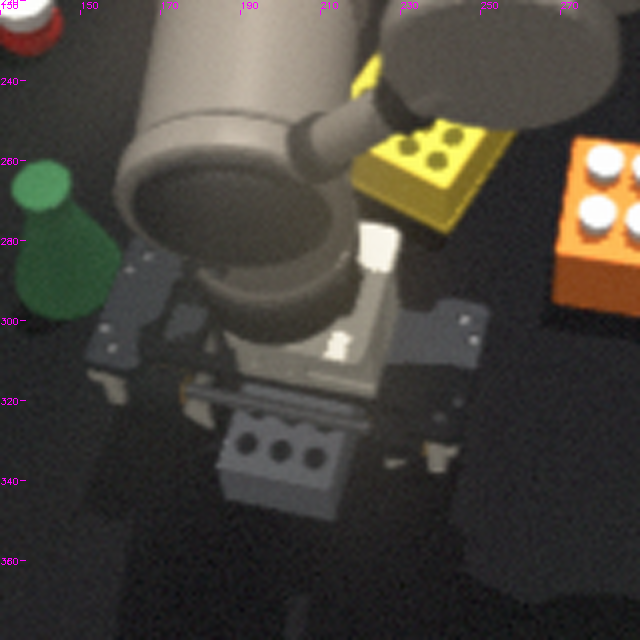

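```bash
python3 -m crank '[[0,0,0,0,0,0,0.6],[0,0,0,0,0,0,0.6],[0,0,0,0,0,0,0.55],[0,0,0,0,0,0,0.5],[0,0,0,0,0,0,0.5]]' 40;python3 -m crank '[[0,0,0,0,0,0,0.5],[0,0,-2,0,0,0,0.5],[0,0,-6,0,0,0,0.5],[0,0,-11,0,0,0,0.5],[0,0,-11,0,0,0,0.5]]' 40; python3 go.py .4865 -.029 .15 92.5
```

```text
time: 4.75
tool_pos: [0.4409, 0.3382, 0.0243]
tool_rot: [3.141, -0.0, 1.9]
contact_force: [0.6, -0.7, 4.2]
opening: 0.0598
time: 5.38
tool_pos: [0.4422, 0.339, 0.1368]
tool_rot: [3.135, -0.001, 1.9]
contact_force: [-0.0, -0.2, -4.1]
opening: 0.0596
t 5.375 pos [0.4422 0.339  0.1368] rot [ 1.7964e+02 -7.0000e-02  1.0887e+02] F [-0.  -0.2 -4.1] open 0.0596
shift [-36.26  -7.7   -1.42] turn [ 0.35 -0.12 16.37] q6 pred -5.9 r 0.487
```

```bash
python3 -m crank '[[-6,-1.3,-1.4,0,0,4,0.5],[-12,-2.6,-1.4,0,0,8,0.5],[-18,-3.9,-1.4,0,0,12,0.5],[-24,-5.2,-1.4,0,0,16.4,0.5],[-29,-6.3,-1.4,0,0,16.4,0.5]]';python3 go.py .4865 -.029 .15 92.5
```

```text
time: 6.0
tool_pos: [0.4735, 0.0412, 0.1459]
tool_rot: [-3.138, -0.0, 1.612]
contact_force: [1.2, 0.3, -5.0]
opening: 0.0602
t 6.0 pos [0.4735 0.0412 0.1459] rot [-1.7978e+02 -1.0000e-02  9.2380e+01] F [ 1.2  0.3 -5. ] open 0.0602
shift [-7.06  1.01 -0.42] turn [-0.22 -0.01 -0.12] q6 pred -5.9 r 0.487
```

```bash
python3 -m crank '[[-4,0.5,-0.3,0,0,0,0.5],[-6,1,-0.3,0,0,0,0.5],[-6.6,1,-0.3,0,0,0,0.5],[-6.6,1,-0.3,0,0,0,0.5],[-6.6,1,-0.3,0,0,0,0.5]]';python3 go.py .4865 -.029 .15 92.5; python3 - <<'E'
from h import *
c=read_camera("wrist"); cv2.imwrite("pics/w4.png",c["frame"][:,:,::-1]); np.savez("w4.npz",**{k:c[k] for k in("R","t","intrinsics")})
c=read_camera("scene"); cv2.imwrite("pics/s4.png",c["frame"][:,:,::-1]); crop(cv2.imread("pics/s4.png"),190,80,160,140,4,"pics/s4a.png")
E
```

```text
time: 6.62
tool_pos: [0.4871, -0.0212, 0.1503]
tool_rot: [-3.14, -0.0, 1.615]
contact_force: [-0.2, -0.6, -4.3]
opening: 0.0602
t 6.625 pos [ 0.4871 -0.0212  0.1503] rot [-1.7993e+02 -3.0000e-02  9.2530e+01] F [-0.2 -0.6 -4.3] open 0.0602
shift [-0.77 -0.09  0.03] turn [-0.07 -0.03  0.03] q6 pred -5.9 r 0.487
```

View pics/w4.png

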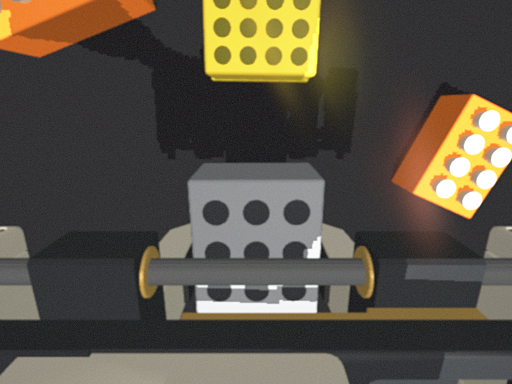

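View pics/s4a.png

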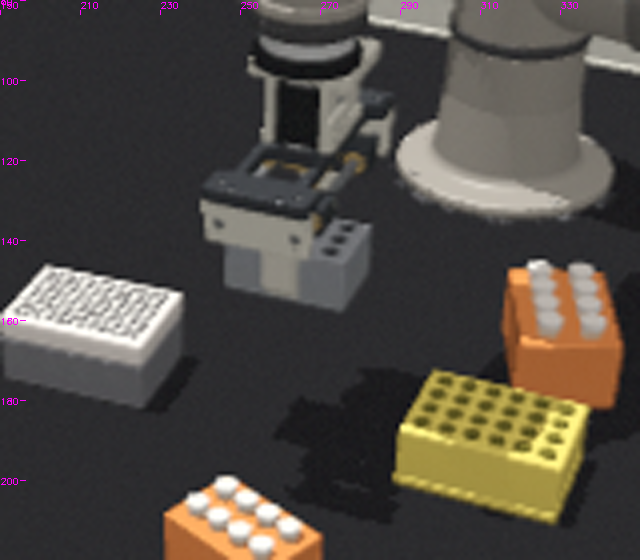

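```bash
python3 - <<'E'
from h import *
from scipy.spatial.transform import Rotation as Ro
c=dict(np.load("w4.npz")); s=robot.observe(); R=Ro.from_euler('xyz',s["tool_rot"]).as_matrix()
for off in(-.002,0,.002):
  print(off,[proj(c,s["tool_pos"]+R@np.array([.045+off,b,z])).round(1).tolist() for b in(-.03,.03) for z in (-.016,.024)])
crop(cv2.imread("pics/w4.png"),180,150,160,80,5,"pics/w4a.png")
E
```

```text
-0.002 [[186.2, 183.3], [202.5, 165.0], [325.5, 183.2], [309.5, 164.8]]
0 [[185.8, 178.8], [202.3, 161.4], [325.8, 178.7], [309.7, 161.3]]
0.002 [[185.5, 174.3], [202.1, 157.9], [326.1, 174.1], [309.8, 157.8]]
```

View pics/w4a.png

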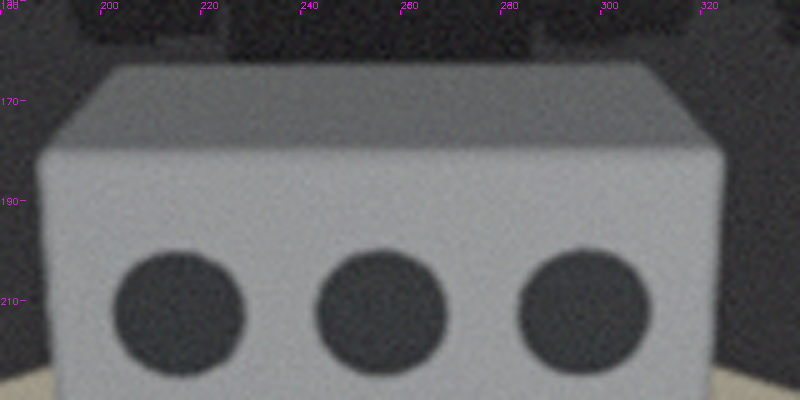

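```bash
python3 go.py .4865 -.0285 .026 92.5
```

```text
t 6.725 pos [ 0.4873 -0.0213  0.1507] rot [-1.7998e+02 -1.0000e-02  9.2550e+01] F [ 0.2 -0.1 -4.6] open 0.06
shift [-0.71 -0.11 12.47] turn [-0.02 -0.01  0.05] q6 pred -5.9 r 0.487
```

```bash
python3 -m crank '[[-0.7,-0.1,4,0,0,0,0.5],[-0.7,-0.1,8,0,0,0,0.5],[-0.7,-0.1,10.5,0,0,0,0.5],[-0.7,-0.1,11.8,0,0,0,0.5],[-0.7,-0.1,11.8,0,0,0,0.5]]';python3 go.py .4865 -.0285 .026 92.5
```

```text
time: 7.35
tool_pos: [0.4867, -0.0289, 0.0326]
tool_rot: [-3.141, -0.0, 1.614]
contact_force: [-0.6, 0.4, -4.4]
opening: 0.0598
t 7.35 pos [ 0.4867 -0.0289  0.0326] rot [-1.7994e+02 -1.0000e-02  9.2500e+01] F [-0.6  0.4 -4.4] open 0.0598
shift [ 0.05 -0.02  0.66] turn [-0.06 -0.01  0.  ] q6 pred -5.9 r 0.487
```

```bash
python3 -m crank '[[0,0,0.4,0,0,0,0.5],[0,0,0.6,0,0,0,0.5],[0,0,0.8,0,0,0,0.5],[0,0,0.8,0,0,0,0.5]]';python3 go.py .4865 -.0285 .026 92.5
```

```text
time: 7.85
tool_pos: [0.4869, -0.0293, 0.0249]
tool_rot: [3.141, 0.0, 1.614]
contact_force: [0.1, -0.6, -3.8]
opening: 0.0597
t 7.85 pos [ 0.4869 -0.0293  0.0249] rot [1.7999e+02 1.0000e-02 9.2460e+01] F [ 0.1 -0.6 -3.8] open 0.0597
shift [ 0.08 -0.04 -0.11] turn [ 0.01  0.01 -0.04] q6 pred -5.9 r 0.487
```

```bash
python3 -m crank '[[0.05,0,0.1,0,0,0,0.5],[0.05,0,0.15,0,0,0,0.5],[0.05,0,0.15,0,0,0,0.5]]';
```

```text
time: 8.22
tool_pos: [0.4871, -0.029, 0.0243]
tool_rot: [3.141, 0.001, 1.614]
contact_force: [-2.8, -1.5, 6.4]
opening: 0.0599
```

```bash
python3 -m crank '[[0,0,0,0,0,0,0.7],[0,0,0,0,0,0,0.8],[0,0,0,0,0,0,0.9],[0,0,0,0,0,0,1],[0,0,0,0,0,0,1]]';python3 -m crank '[[0,0,-3,0,0,0,1],[0,0,-8,0,0,0,1],[0,0,-14,0,0,0,1],[0,0,-20,0,0,0,1],[0,0,-22,0,0,0,1]]'; python3 go.py .6655 .0175 .20 69.6; python3 go.py .41 -.029 .30 0
python3 - <<'E'
from h import *
c=read_camera("wrist"); cv2.imwrite("pics/w5.png",c["frame"][:,:,::-1]); np.savez("w5.npz",**{k:c[k] for k in("R","t","intrinsics")})
E
```

```text
time: 8.85
tool_pos: [0.4869, -0.0288, 0.0233]
tool_rot: [3.142, 0.0, 1.614]
contact_force: [-0.7, -0.2, -0.3]
opening: 0.0916
time: 9.48
tool_pos: [0.4882, -0.029, 0.2474]
tool_rot: [3.135, 0.002, 1.614]
contact_force: [0.6, -0.7, -0.3]
opening: 0.0922
t 9.475 pos [ 0.4882 -0.029   0.2474] rot [1.7962e+02 1.0000e-01 9.2470e+01] F [ 0.6 -0.7 -0.3] open 0.0922
shift [ 3.89 17.89  4.85] turn [ 0.39  0.03 22.87] q6 pred 21.9 r 0.666
t 9.475 pos [ 0.4882 -0.029   0.2474] rot [1.7962e+02 1.0000e-01 9.2470e+01] F [ 0.6 -0.7 -0.3] open 0.0922
shift [ 0.33 -7.77 -5.32] turn [ 0.38 -0.22 92.47] q6 pred 86.0 r 0.411
```

View pics/w5.png

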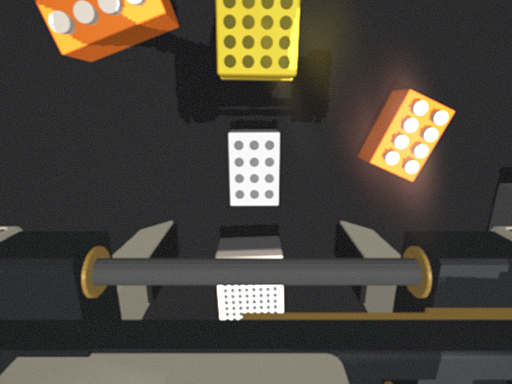

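```bash
python3 -m crank '[[0.3,-6.8,-5.3,0,0,92.5,1],[0.3,-6.8,-5.3,0,0,92.5,1],[0.3,-6.8,-5.3,0,0,92.5,1],[0.3,-6.8,-5.3,0,0,92.5,1],[0.3,-6.8,-5.3,0,0,92.5,1]]'; python3 go.py .42 -.029 .30 0
```

```text
time: 10.15
tool_pos: [0.4184, -0.0286, 0.2955]
tool_rot: [-3.141, 0.001, 0.67]
contact_force: [-0.3, -0.5, -0.0]
opening: 0.0918
t 10.15 pos [ 0.4184 -0.0286  0.2955] rot [-1.7994e+02  5.0000e-02  3.8400e+01] F [-0.3 -0.5 -0. ] open 0.0918
shift [ 0.1   0.13 -0.45] turn [-0.04  0.07 38.4 ] q6 pred 86.1 r 0.421
```

```bash
python3 -m crank '[[0.1,0.1,-0.5,0,0,38,1],[0.1,0.1,-0.5,0,0,38,1],[0.1,0.1,-0.5,0,0,38,1],[0.1,0.1,-0.5,0,0,38,1],[0.1,0.1,-0.5,0,0,38,1]]'; python3 - <<'E'
from h import *
c=read_camera("wrist"); cv2.imwrite("pics/w6.png",c["frame"][:,:,::-1]); np.savez("w6.npz",**{k:c[k] for k in("R","t","intrinsics")})
crop(cv2.imread("pics/w6.png"),60,40,400,130,2,"pics/w6b.png")
crop(cv2.imread("pics/w6.png"),60,50,130,110,6,"pics/w6y.png")
crop(cv2.imread("pics/w6.png"),205,60,110,100,6,"pics/w6c.png")
crop(cv2.imread("pics/w6.png"),320,50,130,110,6,"pics/w6t.png")
E
```

```text
time: 10.78
tool_pos: [0.4199, -0.0288, 0.3005]
tool_rot: [-3.141, 0.001, 0.014]
contact_force: [0.2, 0.4, 0.1]
opening: 0.0922
```

View pics/w6y.png

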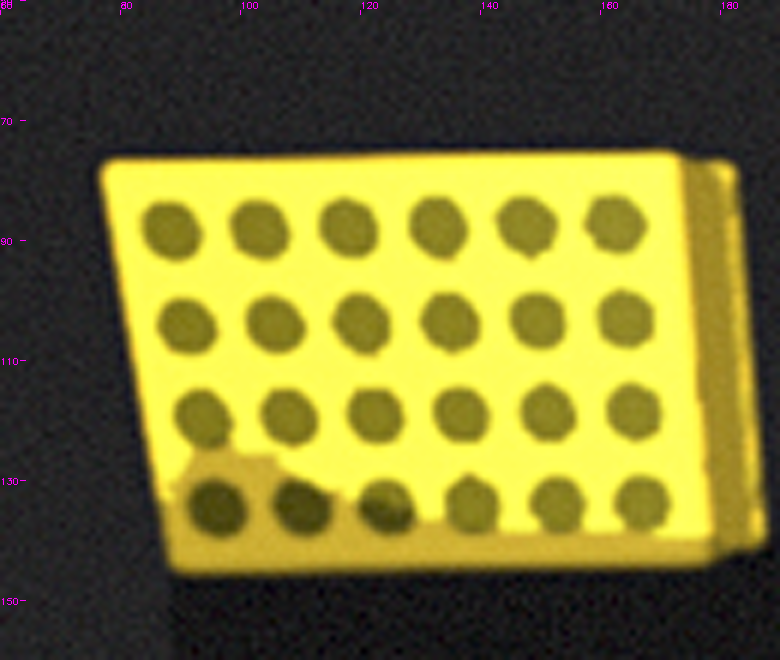

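View pics/w6c.png

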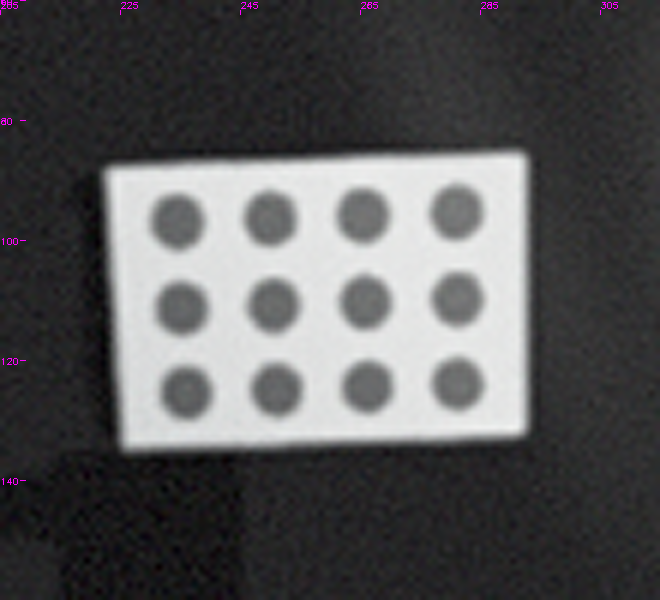

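View pics/w6t.png

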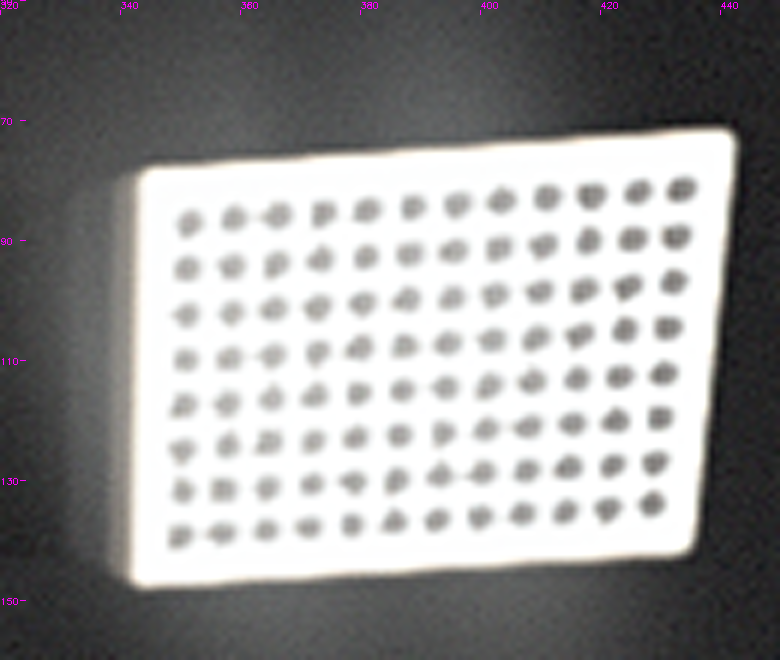

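```bash
python3 - <<'E'
from h import *
c=dict(np.load("w6.npz"));k=.5-.5/6
for n,z,x0,y0,q in (('yellow',.05,60,50,[(100,159),(680,150),(716,567),(172,574)]),('cold',.04,205,60,[(104,166),(528,152),(528,435),(121,451)]),('tip',.06,320,50,[(140,169),(738,130),(693,554),(134,587)])):
    X=np.array([onz(c,x0+u/6-k,y0+v/6-k,z) for u,v in q]);
    L=(X[0]-X[1]+X[3]-X[2])/2; print(n,X.mean(0).round(4),'edges',[np.linalg.norm(X[i]-X[(i+1)%4]).round(4) for i in range(4)],'yaw',np.degrees(np.arctan2(-L[0],L[1])).round(2))
E
python3 go.py .6655 .0175 .2 69.6
```

```text
yellow [0.4843 0.1346 0.05  ] edges [np.float64(0.1197), np.float64(0.0856), np.float64(0.1196), np.float64(0.0854)] yaw 1.52
cold [ 0.4873 -0.0297  0.04  ] edges [np.float64(0.0905), np.float64(0.0595), np.float64(0.0907), np.float64(0.0601)] yaw 2.74
tip [ 0.4893 -0.1943  0.06  ] edges [np.float64(0.1191), np.float64(0.0845), np.float64(0.1188), np.float64(0.0842)] yaw 4.19
t 10.825 pos [ 0.42   -0.0288  0.3007] rot [-1.7998e+02  7.0000e-02  8.8000e-01] F [0.3 0.3 0.1] open 0.0919
shift [24.63 -4.25 10.04] turn [-6.000e-02  5.000e-02 -6.872e+01] q6 pred 21.9 r 0.666
```

Cold block stands at (487.3, -29.7) mm, with the row midpoint at (486.8, -29.9) and its yaw between those of its neighbours. Next is the orange rack. Candidates are scene (250,217), measured 89x58 mm with top at 43 mm, and scene (330,162), 115x78 mm with top at 56 mm. The first fits the smaller 60x90x44 one (seen in the enlarged crops above).

```bash
python3 -m crank '[[5,-1,2,0,0,-10,1],[10,-2,4,0,0,-20,1],[15,-3,6,0,0,-30,1],[20,-3.7,8,0,0,-40,1],[24.6,-4.25,10,0,0,-50,1]]';python3 go.py .6655 .0175 .2 69.6
```

```text
time: 11.45
tool_pos: [0.6671, 0.0173, 0.1998]
tool_rot: [-3.141, 0.0, 0.894]
contact_force: [0.3, 0.4, 0.0]
opening: 0.0917
t 11.45 pos [0.6671 0.0173 0.1998] rot [-1.7997e+02  3.0000e-02  5.1230e+01] F [0.3 0.4 0. ] open 0.0917
shift [-0.09 -0.14 -0.02] turn [ -0.03   0.02 -18.37] q6 pred 21.9 r 0.666
```

```bash
python3 -m crank '[[-0.1,-0.1,0,0,0,-10,1],[-0.1,-0.1,0,0,0,-18.5,1],[-0.1,-0.1,0,0,0,-18.5,1],[-0.1,-0.1,0,0,0,-18.5,1]]';python3 go.py .6655 .0175 .2 69.6; python3 - <<'E'
from h import *
from fit import box
c=read_camera("wrist"); cv2.imwrite("pics/w7.png",c["frame"][:,:,::-1]); np.savez("w7.npz",**{k:c[k] for k in("R","t","intrinsics")})
crop(cv2.imread("pics/w7.png"),200,110,115,115,5,"pics/w7a.png")
print(np.array([proj(c,X).round(1) for X in box(.6655,.0175,np.radians(-20.4),0,.06,.09,.044)]).tolist())
E
```

```text
time: 11.95
tool_pos: [0.6642, 0.0167, 0.2012]
tool_rot: [-3.141, 0.0, 1.207]
contact_force: [0.6, -0.4, 0.1]
opening: 0.0918
t 11.95 pos [0.6642 0.0167 0.2012] rot [-1.7999e+02  1.0000e-02  6.9140e+01] F [ 0.6 -0.4  0.1] open 0.0918
shift [0.12 0.1  0.12] turn [-0.01  0.01 -0.46] q6 pred 21.9 r 0.666
[[232.7, 206.1], [229.6, 219.7], [230.2, 131.3], [226.4, 135.3], [281.8, 205.7], [285.2, 219.3], [283.0, 130.8], [286.9, 134.7]]
```

View pics/w7.png

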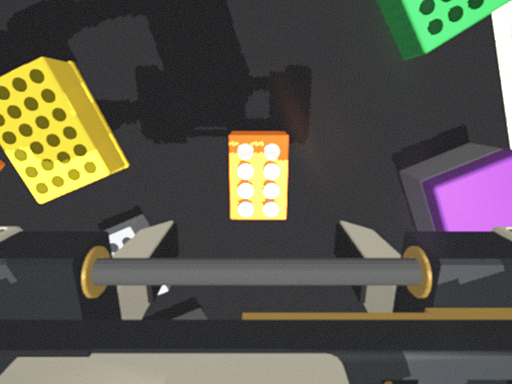

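View pics/w7a.png

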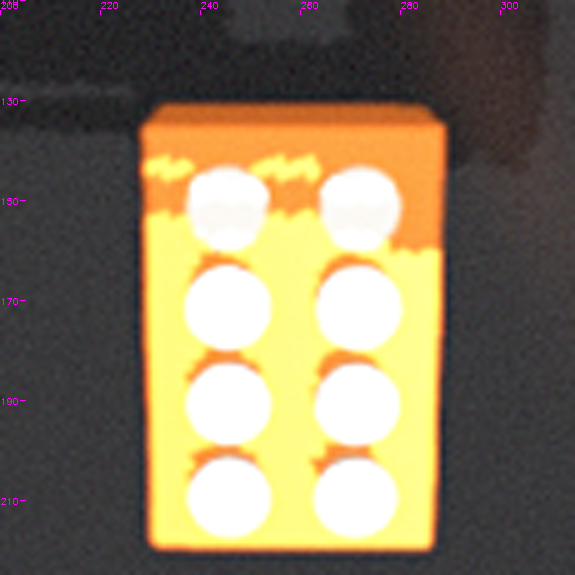

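```bash
python3 -m crank '[[0.15,0.2,6,0,0,0.3,1],[0.15,0.2,12,0,0,0.3,1],[0.15,0.2,15,0,0,0.3,1],[0.15,0.2,17.5,0,0,0.3,1],[0.15,0.2,17.5,0,0,0.3,1]]'; python3 go.py .6657 .0168 .025 68.8
```

```text
time: 12.62
tool_pos: [0.6652, 0.0175, 0.0244]
tool_rot: [-3.138, 0.001, 1.203]
contact_force: [-0.4, -0.3, 0.1]
opening: 0.0915
t 12.625 pos [0.6652 0.0175 0.0244] rot [-1.7977e+02  7.0000e-02  6.8900e+01] F [-0.4 -0.3  0.1] open 0.0915
shift [-0.05  0.07 -0.06] turn [-0.23  0.07  0.1 ] q6 pred 22.6 r 0.666
```

```bash
python3 -m crank '[[0,0,0,0,0,0,0.6],[0,0,0,0,0,0,0.6],[0,0,0,0,0,0,0.55],[0,0,0,0,0,0,0.5],[0,0,0,0,0,0,0.5]]' 20;python3 -m crank '[[0,0,0,0,0,0,0.5],[0,0,-2,0,0,0,0.5],[0,0,-6,0,0,0,0.5],[0,0,-11,0,0,0,0.5],[0,0,-13,0,0,0,0.5]]' 20; python3 go.py .4873 -.0297 .16 92.7
```

```text
time: 13.25
tool_pos: [0.667, 0.0174, 0.0271]
tool_rot: [3.141, -0.0, 1.203]
contact_force: [-1.2, -0.7, 4.3]
opening: 0.0597
time: 13.88
tool_pos: [0.668, 0.0174, 0.1611]
tool_rot: [3.136, -0.002, 1.204]
contact_force: [-0.8, -0.1, -1.1]
opening: 0.0599
t 13.875 pos [0.668  0.0174 0.1611] rot [ 1.7967e+02 -9.0000e-02  6.8960e+01] F [-0.8 -0.1 -1.1] open 0.0599
shift [-10.88 -15.18  -0.  ] turn [ 3.500e-01 -2.000e-02 -2.374e+01] q6 pred -6.2 r 0.488
```

```bash
python3 -m crank '[[-3,-4,0,0,0,-7,0.5],[-6,-8,0,0,0,-14,0.5],[-9,-12,0,0,0,-21,0.5],[-10.5,-14.8,0,0,0,-23.7,0.5],[-10.8,-15.1,0,0,0,-23.7,0.5]]';python3 -m crank '[[0,0,0,0,0,0,0.5],[0,0,0,0,0,0,0.5]]';python3 go.py .4873 -.0297 .16 92.7;python3 - <<'E'
from h import *
from scipy.spatial.transform import Rotation as Ro
c=read_camera("wrist"); cv2.imwrite("pics/w8.png",c["frame"][:,:,::-1]); np.savez("w8.npz",**{k:c[k] for k in("R","t","intrinsics")})
crop(cv2.imread("pics/w8.png"),170,130,170,110,4,"pics/w8a.png")
s=robot.observe(); R=Ro.from_euler('xyz',s["tool_rot"]).as_matrix()
for off in(-.002,0,.002):
  print(off,[proj(c,s["tool_pos"]+R@np.array([.045+off,b,z])).round(1).tolist() for b in(-.03,.03) for z in (-.018,.026)])
E
```

```text
time: 14.5
tool_pos: [0.4854, -0.0293, 0.1574]
tool_rot: [3.142, 0.0, 1.616]
contact_force: [0.0, -1.0, -0.6]
opening: 0.06
time: 14.75
tool_pos: [0.4881, -0.0291, 0.1566]
tool_rot: [3.14, 0.0, 1.617]
contact_force: [0.2, 0.3, -1.0]
opening: 0.0601
t 14.75 pos [ 0.4881 -0.0291  0.1566] rot [1.7993e+02 2.0000e-02 9.2650e+01] F [ 0.2  0.3 -1. ] open 0.0601
shift [-0.05 -0.08 -0.34] turn [ 0.07  0.02 -0.05] q6 pred -6.2 r 0.488
-0.002 [[184.3, 183.9], [202.4, 163.8], [325.3, 183.7], [307.9, 163.6]]
0 [[184.0, 179.3], [202.2, 160.3], [325.6, 179.1], [308.0, 160.1]]
0.002 [[183.6, 174.7], [202.0, 156.8], [325.9, 174.5], [308.2, 156.6]]
```

View pics/w8a.png

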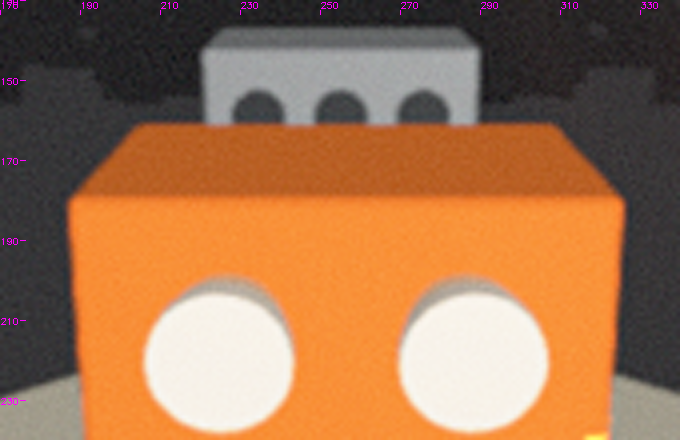

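```bash
python3 - <<'E'
from h import *
from scipy.spatial.transform import Rotation as Ro
c=dict(np.load("w8.npz"))
s=robot.observe(); R=Ro.from_euler('xyz',s["tool_rot"]).as_matrix()
for z,p in ((.04,[(220.1,141.9),(289.6,141.6)]),):
  X=np.array([onz(c,*q,z) for q in p]); print(X.round(4),[(R.T@(x-s["tool_pos"])).round(4).tolist() for x in X])
zt=s["tool_pos"][2]+.018;zb=zt-.044
for z,p in ((zt,[(187.0,179.6),(325.7,179.8)]),(zb,[(204.1,160.6),(308.4,160.6)])):
  X=np.array([onz(c,*q,z) for q in p]); print([(R.T@(x-s["tool_pos"])).round(4).tolist() for x in X])
E
```

```text
[[0.4555 0.0137 0.04  ]
 [0.5153 0.0167 0.04  ]] [[0.0443, -0.0305, 0.1164], [0.0444, 0.0294, 0.1164]]
[[0.0449, -0.0287, -0.018], [0.0447, 0.0301, -0.018]]
[[0.0448, -0.0289, 0.026], [0.0447, 0.0302, 0.026]]
```

```bash
python3 go.py .4870 -.0294 .072 92.5
```

```text
t 14.8 pos [ 0.4879 -0.0291  0.1564] rot [1.7996e+02 1.0000e-02 9.2660e+01] F [ 0.2  0.1 -1.6] open 0.06
shift [-0.03 -0.1   8.44] turn [0.04 0.01 0.16] q6 pred -6.0 r 0.488
```

```bash
python3 -m crank '[[0,-0.1,3,0,0,0.2,0.5],[0,-0.1,6,0,0,0.2,0.5],[0,-0.1,7.6,0,0,0.2,0.5],[0,-0.1,8.2,0,0,0.2,0.5],[0,-0.1,8.2,0,0,0.2,0.5]]';python3 go.py .4870 -.0294 .067 92.5
```

```text
time: 15.42
tool_pos: [0.4863, -0.0291, 0.0742]
tool_rot: [-3.141, -0.0, 1.614]
contact_force: [0.3, -0.6, -1.6]
opening: 0.0602
t 15.425 pos [ 0.4863 -0.0291  0.0742] rot [-179.99   -0.     92.46] F [ 0.3 -0.6 -1.6] open 0.0602
shift [-0.03  0.07  0.72] turn [-0.01 -0.   -0.04] q6 pred -6.0 r 0.488
```

```bash
python3 -m crank '[[0,0.05,0.3,0,0,0,0.5],[0,0.05,0.4,0,0,0,0.5],[0,0.05,0.5,0,0,0,0.5],[0,0.05,0.5,0,0,0,0.5]]';python3 go.py .4870 -.0294 .067 92.5; python3 - <<'E'
from h import *
c=read_camera("scene"); cv2.imwrite("pics/s9.png",c["frame"][:,:,::-1]); crop(cv2.imread("pics/s9.png"),210,110,100,100,6,"pics/s9a.png")
c=read_camera("side"); cv2.imwrite("pics/d9.png",c["frame"][:,:,::-1]); crop(cv2.imread("pics/d9.png"),220,170,120,90,6,"pics/d9a.png")
E
```

```text
time: 15.92
tool_pos: [0.4865, -0.0292, 0.0695]
tool_rot: [3.141, 0.0, 1.614]
contact_force: [-0.5, -0.9, -0.9]
opening: 0.0599
t 15.925 pos [ 0.4865 -0.0292  0.0695] rot [1.7999e+02 1.0000e-02 9.2450e+01] F [-0.5 -0.9 -0.9] open 0.0599
shift [-0.02  0.05  0.25] turn [ 0.01  0.01 -0.05] q6 pred -6.0 r 0.488
```

View pics/s9a.png

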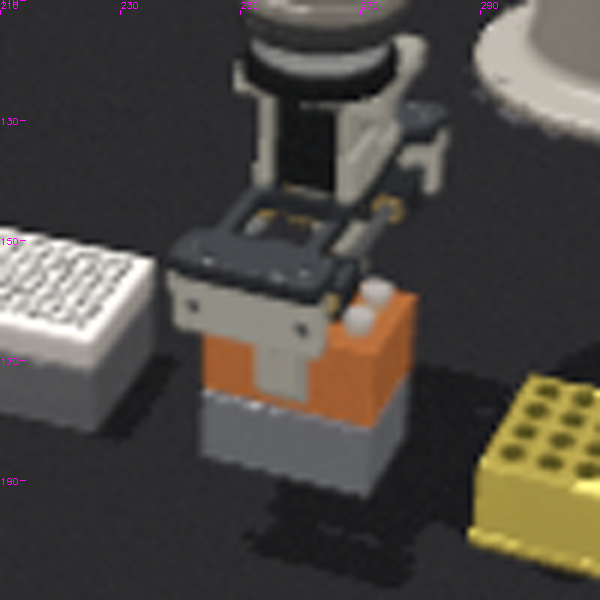

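View pics/d9a.png

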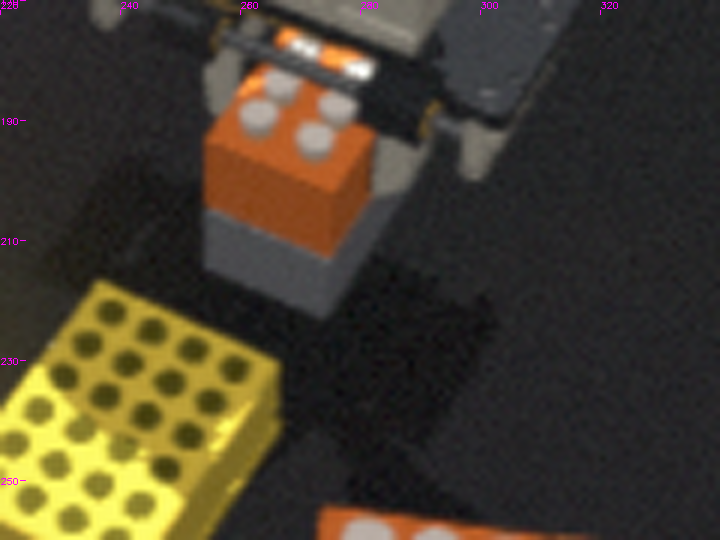

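Flush in both views. I'll lower the last couple of millimetres until contact.

```bash
python3 -m crank '[[0,0.03,0.1,0,0,0,0.5],[0,0.03,0.2,0,0,0,0.5],[0,0.03,0.2,0,0,0,0.5]]';python3 go.py .4870 -.0294 .067 92.5
```

```text
time: 16.4
tool_pos: [0.4867, -0.0292, 0.0672]
tool_rot: [-3.141, 0.0, 1.614]
contact_force: [-0.2, 0.2, -2.2]
opening: 0.0594
t 16.4 pos [ 0.4867 -0.0292  0.0672] rot [-179.99    0.     92.45] F [-0.2  0.2 -2.2] open 0.0594
shift [-0.02  0.03  0.02] turn [-0.01  0.   -0.05] q6 pred -6.0 r 0.488
```

```bash
python3 -m crank '[[0,0.03,0.05,0,0,0,0.5],[0,0.03,0.1,0,0,0,0.5],[0,0.03,0.1,0,0,0,0.5]]';python3 go.py .4870 -.0294 .067 92.5
```

```text
time: 16.77
tool_pos: [0.4869, -0.0292, 0.0671]
tool_rot: [3.142, 0.0, 1.614]
contact_force: [-4.4, 0.4, 7.9]
opening: 0.0599
t 16.775 pos [ 0.4869 -0.0292  0.0671] rot [1.800e+02 1.000e-02 9.246e+01] F [-4.4  0.4  7.9] open 0.0599
shift [-0.02  0.01  0.01] turn [ 0.    0.01 -0.04] q6 pred -6.0 r 0.488
```

```bash
python3 -m crank '[[0,0,-0.05,0,0,0,0.5],[0,0,-0.05,0,0,0,0.7],[0,0,-0.05,0,0,0,0.8],[0,0,-0.05,0,0,0,0.9],[0,0,-0.05,0,0,0,1]]';python3 -m crank '[[0,0,0,0,0,0,1],[0,0,-3,0,0,0,1],[0,0,-8,0,0,0,1],[0,0,-13,0,0,0,1],[0,0,-17,0,0,0,1]]'; python3 go.py .611 -.342 .25 0
python3 - <<'E'
from h import *
c=read_camera("scene"); cv2.imwrite("pics/s10.png",c["frame"][:,:,::-1]); crop(cv2.imread("pics/s10.png"),220,130,80,80,8,"pics/s10a.png")
c=read_camera("wrist"); cv2.imwrite("pics/w10.png",c["frame"][:,:,::-1]); crop(cv2.imread("pics/w10.png"),200,90,120,120,5,"pics/w10a.png")
E
```

```text
time: 17.4
tool_pos: [0.4871, -0.0292, 0.0668]
tool_rot: [3.142, 0.0, 1.614]
contact_force: [-0.2, -0.4, -0.1]
opening: 0.088
time: 18.02
tool_pos: [0.4872, -0.0292, 0.239]
tool_rot: [3.14, 0.001, 1.614]
contact_force: [1.5, -0.5, 0.3]
opening: 0.0915
t 18.025 pos [ 0.4872 -0.0292  0.239 ] rot [1.799e+02 3.000e-02 9.246e+01] F [ 1.5 -0.5  0.3] open 0.0915
shift [-31.79  11.03  -1.06] turn [ 1.000e-01 -5.000e-02  9.246e+01] q6 pred 60.8 r 0.7
```

View pics/s10a.png

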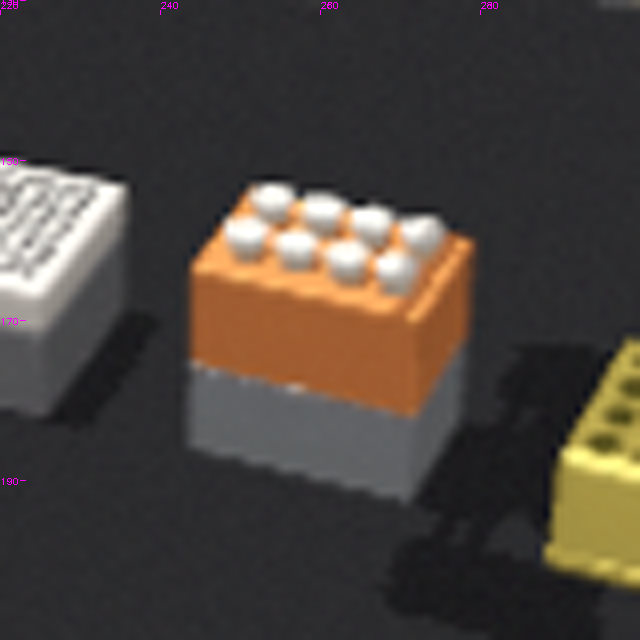

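View pics/w10a.png

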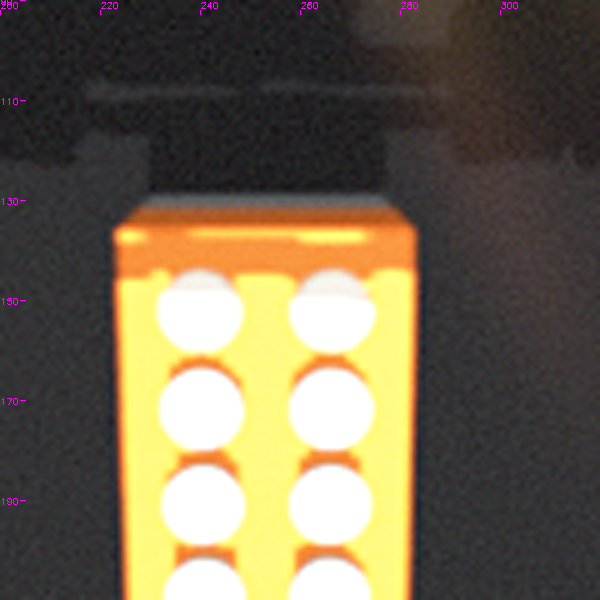

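```bash
python3 -m crank '[[-6,2.2,0,0,0,10,1],[-12,4.4,0,0,0,20,1],[-18,6.6,0,0,0,30,1],[-24,8.8,0,0,0,40,1],[-30,11,0,0,0,50,1]]';python3 go.py .611 -.342 .22 0
```

```text
time: 18.75
tool_pos: [0.6074, -0.3194, 0.2355]
tool_rot: [-3.14, 0.0, 0.735]
contact_force: [1.9, -0.0, -0.1]
opening: 0.0916
t 18.75 pos [ 0.6074 -0.3194  0.2355] rot [-1.7992e+02  1.0000e-02  4.2120e+01] F [ 1.9 -0.  -0.1] open 0.0916
shift [-1.24  1.92  1.55] turn [-7.000e-02  4.000e-02  4.212e+01] q6 pred 60.8 r 0.7
```

```bash
python3 -m crank '[[-1.2,1.9,1,0,0,10,1],[-1.2,1.9,1.5,0,0,20,1],[-1.2,1.9,1.5,0,0,30,1],[-1.2,1.9,1.5,0,0,41.5,1],[-1.2,1.9,1.5,0,0,41.5,1]]';python3 -m crank '[[0,0,0,0,0,0,1]]'; python3 go.py .611 -.342 .22 0; python3 - <<'E'
from h import *
c=read_camera("wrist"); cv2.imwrite("pics/w11.png",c["frame"][:,:,::-1]); np.savez("w11.npz",**{k:c[k] for k in("R","t","intrinsics")})
print(proj(c,[.611,-.342,0.08]),proj(c,[.611,-.342,0.052]))
crop(cv2.imread("pics/w11.png"),200,100,130,130,5,"pics/w11a.png")
E
```

```text
time: 19.38
tool_pos: [0.6108, -0.3396, 0.2205]
tool_rot: [-3.141, 0.002, 0.018]
contact_force: [-0.3, 0.3, -0.6]
opening: 0.0919
time: 19.5
tool_pos: [0.6109, -0.3397, 0.2212]
tool_rot: [-3.141, 0.001, 0.02]
contact_force: [-0.2, -1.2, 0.7]
opening: 0.0921
t 19.5 pos [ 0.6109 -0.3397  0.2212] rot [-1.7997e+02  5.0000e-02  1.1500e+00] F [-0.2 -1.2  0.7] open 0.0921
shift [0.   0.24 0.12] turn [-0.03  0.05  1.15] q6 pred 60.8 r 0.7
[259.03983628 183.87292223] [258.8093854 177.062318 ]
```

View pics/w11.png

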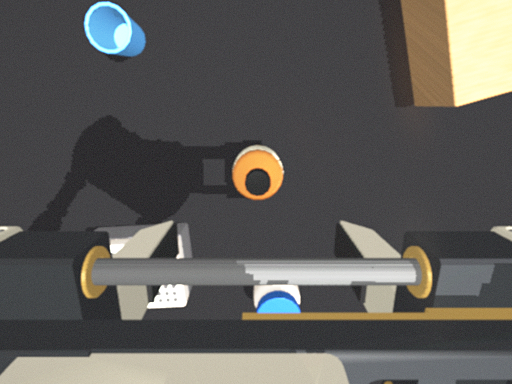

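View pics/w11a.png

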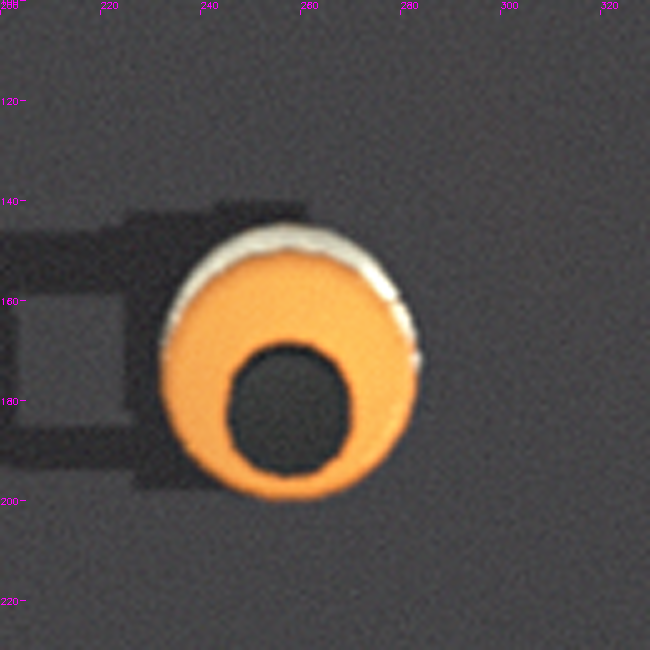

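```bash
python3 go.py .6133 -.341 .04 0
```

```text
t 19.55 pos [ 0.611  -0.3397  0.2214] rot [-1.7998e+02  3.0000e-02  1.1200e+00] F [ 0.4 -0.5  0.5] open 0.092
shift [ 0.24  0.14 18.14] turn [-0.02  0.03  1.12] q6 pred 60.9 r 0.702
```

```bash
python3 -m crank '[[0.2,0.1,6,0,0,1,1],[0.2,0.1,11,0,0,1,1],[0.2,0.1,15,0,0,1,1],[0.2,0.1,17.8,0,0,1,1],[0.2,0.1,17.9,0,0,1,1]]'; python3 go.py .6133 -.341 .04 0;python3 - <<'E'
from h import *
c=read_camera("wrist"); cv2.imwrite("pics/w12.png",c["frame"][:,:,::-1])
E
```

```text
time: 20.18
tool_pos: [0.6117, -0.3398, 0.0402]
tool_rot: [-3.139, 0.004, 0.001]
contact_force: [1.0, -0.5, 0.6]
opening: 0.0916
t 20.175 pos [ 0.6117 -0.3398  0.0402] rot [-1.7983e+02  2.5000e-01  5.0000e-02] F [ 1.  -0.5  0.6] open 0.0916
shift [0.16 0.12 0.02] turn [-0.17  0.25  0.05] q6 pred 60.9 r 0.702
```

View pics/w12.png

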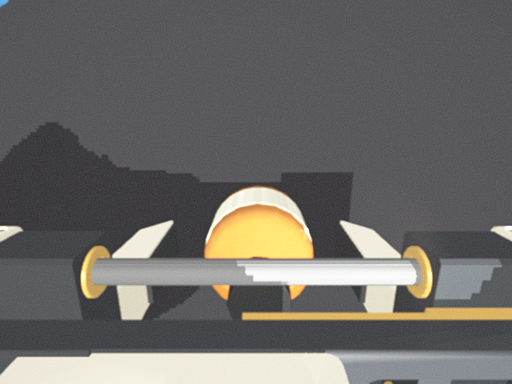

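Bottle is centred between the fingers (pixel 260,250). I'll grip it gently and lift.

```bash
python3 -m crank '[[0.1,0,0,0,0,0,0.6],[0.1,0,0,0,0,0,0.55],[0.1,0,0,0,0,0,0.5],[0.1,0,0,0,0,0,0.45],[0.1,0,0,0,0,0,0.45]]' 15;python3 -m crank '[[0,0,0,0,0,0,0.45],[0,0,-2,0,0,0,0.45],[0,0,-6,0,0,0,0.45],[0,0,-11,0,0,0,0.45],[0,0,-14,0,0,0,0.45]]' 15; python3 go.py .58 .138 .18 0
```

```text
time: 20.85
tool_pos: [0.6142, -0.3409, 0.0433]
tool_rot: [3.141, -0.0, -0.001]
contact_force: [-0.5, 1.1, 3.1]
opening: 0.0553
time: 21.48
tool_pos: [0.6147, -0.3411, 0.187]
tool_rot: [3.139, -0.003, -0.001]
contact_force: [0.5, -0.4, -2.5]
opening: 0.0553
t 21.475 pos [ 0.6147 -0.3411  0.187 ] rot [ 1.7986e+02 -2.0000e-01 -4.0000e-02] F [ 0.5 -0.4 -2.5] open 0.0553
shift [ -3.51 -47.91   0.57] turn [ 0.14 -0.2  -0.04] q6 pred 103.4 r 0.596
```

```bash
python3 -m crank '[[0,-5,0,0,0,0,0.45],[-0.7,-10.5,0,0,0,0,0.45],[-1.5,-16,0,0,0,0,0.45],[-2.2,-21.5,0,0,0,0,0.45],[-2.8,-27,0,0,0,0,0.45]]';python3 go.py .58 .138 .18 0
```

```text
time: 22.1
tool_pos: [0.5859, -0.069, 0.184]
tool_rot: [3.141, -0.001, -0.001]
contact_force: [1.4, 1.2, -2.2]
opening: 0.0556
t 22.1 pos [ 0.5859 -0.069   0.184 ] rot [ 1.7999e+02 -6.0000e-02 -6.0000e-02] F [ 1.4  1.2 -2.2] open 0.0556
shift [ -0.61 -20.7    0.39] turn [ 0.01 -0.06 -0.06] q6 pred 103.4 r 0.596
```

```bash
python3 -m crank '[[0,-5,0,0,0,0,0.45],[0,-10,0,0,0,0,0.45],[0,-15,0,0,0,0,0.45],[0,-19,0,0,0,0,0.45],[0,-20.5,0,0,0,0,0.45]]';python3 -m crank '[[0,0,0,0,0,0,0.45],[0,0,0,0,0,0,0.45]]';python3 go.py .58 .138 .18 0
python3 - <<'E'
from h import *
from scipy.spatial.transform import Rotation as Ro
c=read_camera("wrist"); cv2.imwrite("pics/w13.png",c["frame"][:,:,::-1]);np.savez("w13.npz",**{k:c[k] for k in("R","t","intrinsics")})
crop(cv2.imread("pics/w13.png"),170,120,170,190,4,"pics/w13a.png")
s=robot.observe(); R=Ro.from_euler('xyz',s["tool_rot"]).as_matrix()
a=np.linspace(0,2*np.pi,180)
for off in(-.004,-.002,0,.002):
  for r,z in((.028,-.009),(.028,.043)):
    q=np.array([proj(c,s["tool_pos"]+R@np.array([off+r*np.cos(t),r*np.sin(t),z])) for t in a]); print(off,z,q.min(0).round(1),q.max(0).round(1))
E
```

```text
time: 22.72
tool_pos: [0.5862, 0.1365, 0.1837]
tool_rot: [-3.141, -0.001, 0.002]
contact_force: [-0.4, -0.8, -2.2]
opening: 0.0552
time: 22.98
tool_pos: [0.5866, 0.1329, 0.183]
tool_rot: [3.141, -0.0, -0.002]
contact_force: [0.1, -0.3, -2.2]
opening: 0.0556
t 22.975 pos [0.5866 0.1329 0.183 ] rot [ 1.7996e+02 -0.0000e+00 -1.1000e-01] F [ 0.1 -0.3 -2.2] open 0.0556
shift [-0.66 -0.51  0.3 ] turn [ 0.04 -0.   -0.11] q6 pred 103.4 r 0.596
-0.004 -0.009 [201.1 217.9] [313.5 317.3]
-0.004 0.043 [215.1 187.8] [298.9 265.3]
-0.002 -0.009 [200.9 213.9] [313.7 314.1]
-0.002 0.043 [215.  184.8] [299.  262.7]
0 -0.009 [200.7 209.9] [313.9 310.9]
0 0.043 [214.8 181.8] [299.2 260.2]
0.002 -0.009 [200.5 205.9] [314.1 307.6]
0.002 0.043 [214.7 178.7] [299.3 257.6]
```

View pics/w13.png

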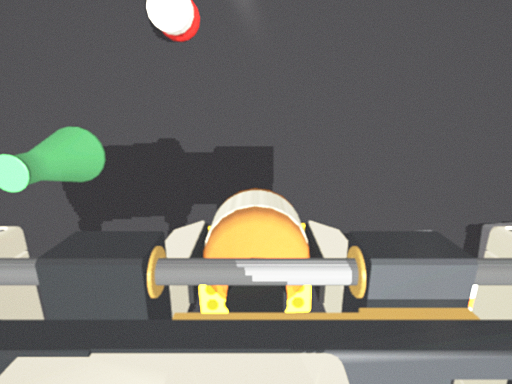

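View pics/w13a.png

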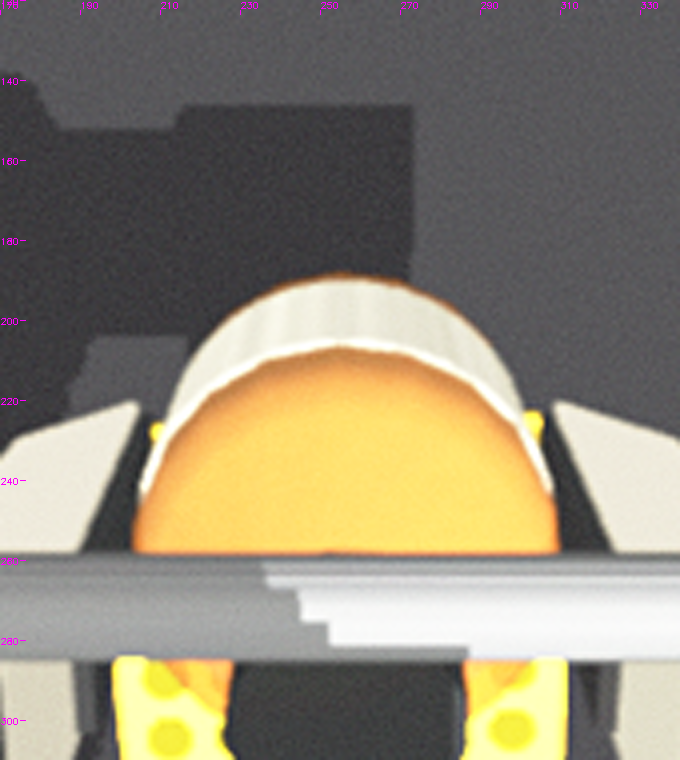

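```bash
python3 - <<'E'
from h import *
c=read_camera("scene"); cv2.imwrite("pics/s13.png",c["frame"][:,:,::-1]); crop(cv2.imread("pics/s13.png"),280,100,110,120,6,"pics/s13a.png")
d=read_camera("side"); cv2.imwrite("pics/d13.png",d["frame"][:,:,::-1]); crop(cv2.imread("pics/d13.png"),160,130,120,120,6,"pics/d13a.png")
s=robot.observe()["tool_pos"]
for cc in (c,d):
  for z in (-.043,.009):print(proj(cc,s+[0,0,z]).round(1))
E
```

```text
[303.9 176.3]
[305.8 159.3]
[200.3 197.2]
[198.5 181.8]
```

View pics/s13a.png

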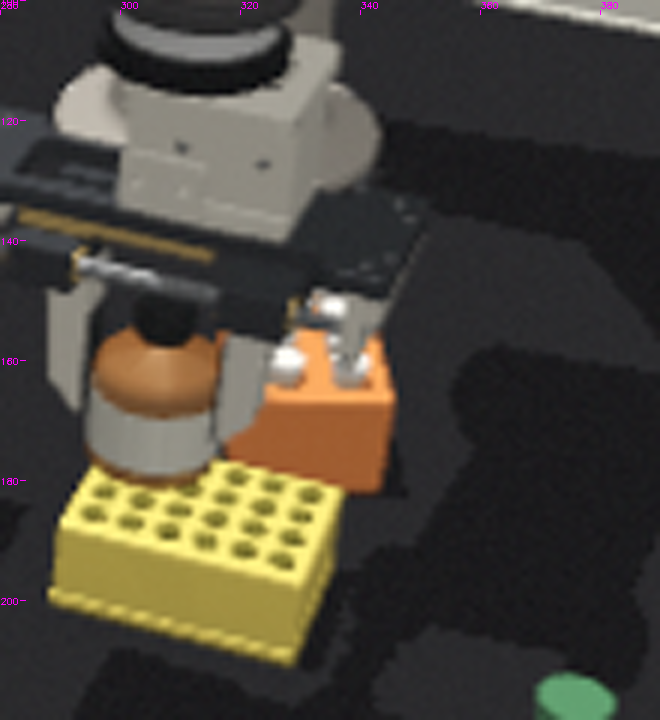

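View pics/d13a.png

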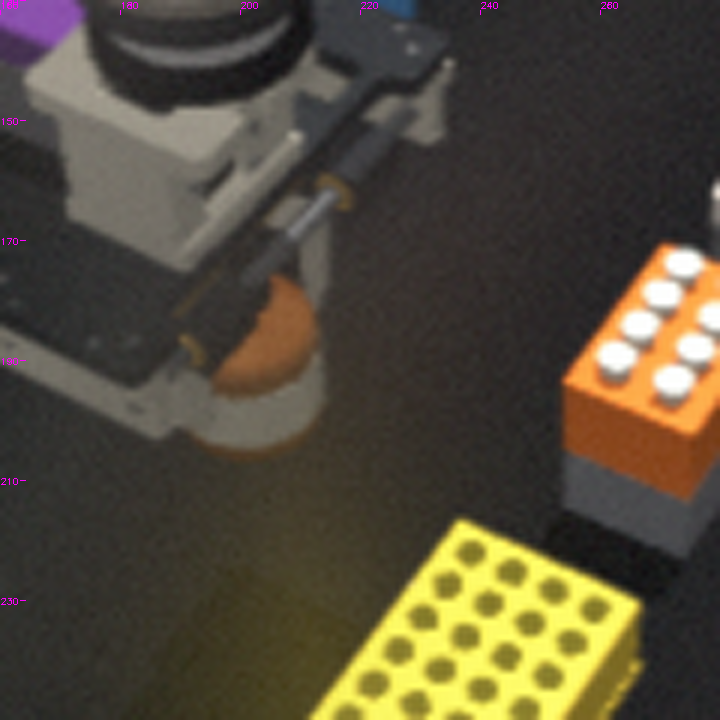

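```bash
python3 - <<'E'
from h import *
c=read_camera("scene");d=read_camera("side");s=robot.observe()["tool_pos"];a=np.linspace(0,2*np.pi,180);print(s)
for off in (-.004,-.002,0,.002):
  r=.028
  f=lambda cc,z:np.array([proj(cc,s+[off+r*np.cos(t),r*np.sin(t),z]) for t in a])
  print(off,'scene vmax base',f(c,-.043)[:,1].max().round(1),'umin label',f(c,-.01)[:,0].min().round(1),'side vmax base',f(d,-.043)[:,1].max().round(1),'umax label',f(d,-.01)[:,0].max().round(1))
E
```

```text
[0.58658886 0.13327783 0.18289719]
-0.004 scene vmax base 181.8 umin label 294.7 side vmax base 207.6 umax label 213.1
-0.002 scene vmax base 182.2 umin label 294.5 side vmax base 207.2 umax label 212.4
0 scene vmax base 182.6 umin label 294.2 side vmax base 206.8 umax label 211.7
0.002 scene vmax base 183.0 umin label 293.9 side vmax base 206.5 umax label 210.9
```

```bash
python3 -m crank '[[0,-0.5,4,0,0,0,0.45],[0,-0.5,8,0,0,0,0.45],[0,-0.5,11,0,0,0,0.45],[0,-0.5,12.8,0,0,0,0.45],[0,-0.5,12.8,0,0,0,0.45]]';python3 go.py .586 .138 .043 0
```

```text
time: 23.85
tool_pos: [0.5859, 0.139, 0.0539]
tool_rot: [3.141, 0.002, -0.001]
contact_force: [-0.7, -0.1, -2.3]
opening: 0.0554
t 23.85 pos [0.5859 0.139  0.0539] rot [ 1.7998e+02  1.3000e-01 -6.0000e-02] F [-0.7 -0.1 -2.3] open 0.0554
shift [0.01 0.09 1.09] turn [ 0.02  0.13 -0.06] q6 pred 103.3 r 0.602
```

```bash
python3 -m crank '[[0,0,0.4,0,0,0,0.45],[0,0,0.7,0,0,0,0.45],[0,0,0.9,0,0,0,0.45],[0,0,0.9,0,0,0,0.45]]';python3 go.py .586 .138 .043 0
```

```text
time: 24.35
tool_pos: [0.5865, 0.1393, 0.046]
tool_rot: [3.142, -0.0, -0.001]
contact_force: [0.3, 0.3, -2.6]
opening: 0.0555
t 24.35 pos [0.5865 0.1393 0.046 ] rot [ 1.8e+02 -1.0e-02 -5.0e-02] F [ 0.3  0.3 -2.6] open 0.0555
shift [-0.05  0.13  0.3 ] turn [ 0.   -0.01 -0.05] q6 pred 103.3 r 0.602
```

```bash
python3 -m crank '[[0,0.1,0.15,0,0,0,0.45],[0,0.1,0.3,0,0,0,0.45],[0,0.1,0.35,0,0,0,0.45],[0,0.1,0.35,0,0,0,0.45]]';python3 go.py .586 .138 .043 0
```

```text
time: 24.85
tool_pos: [0.5866, 0.1382, 0.0433]
tool_rot: [3.141, -0.001, -0.001]
contact_force: [-2.7, -1.1, 5.4]
opening: 0.0557
t 24.85 pos [0.5866 0.1382 0.0433] rot [ 1.7999e+02 -3.0000e-02 -4.0000e-02] F [-2.7 -1.1  5.4] open 0.0557
shift [-0.06  0.02  0.03] turn [ 0.01 -0.03 -0.04] q6 pred 103.3 r 0.602
```

Contact with the bench. I'll open, rise and check.

```bash
python3 -m crank '[[0,0,-0.05,0,0,0,0.45],[0,0,-0.05,0,0,0,0.7],[0,0,-0.05,0,0,0,0.85],[0,0,-0.05,0,0,0,1],[0,0,-0.05,0,0,0,1]]';python3 -m crank '[[0,0,0,0,0,0,1],[0,0,-3,0,0,0,1],[0,0,-8,0,0,0,1],[-2,0,-14,0,0,0,1],[-4,0,-20,0,0,0,1]]'; python3 -m crank '[[0,0,0,0,0,0,1]]'; python3 - <<'E'
from h import *
c=read_camera("wrist"); cv2.imwrite("pics/w14.png",c["frame"][:,:,::-1]); np.savez("w14.npz",**{k:c[k] for k in("R","t","intrinsics")})
crop(cv2.imread("pics/w14.png"),180,60,160,160,4,"pics/w14a.png")
E
```

```text
time: 25.48
tool_pos: [0.5865, 0.1383, 0.0428]
tool_rot: [3.142, 0.0, -0.001]
contact_force: [0.3, -0.3, -0.1]
opening: 0.089
time: 26.1
tool_pos: [0.5462, 0.1382, 0.2431]
tool_rot: [3.142, 0.0, -0.001]
contact_force: [0.9, 0.6, 0.9]
opening: 0.0915
time: 26.22
tool_pos: [0.5482, 0.1387, 0.2471]
tool_rot: [-3.14, -0.01, -0.0]
contact_force: [-0.5, -0.8, -1.2]
opening: 0.0919
```

View pics/w14.png

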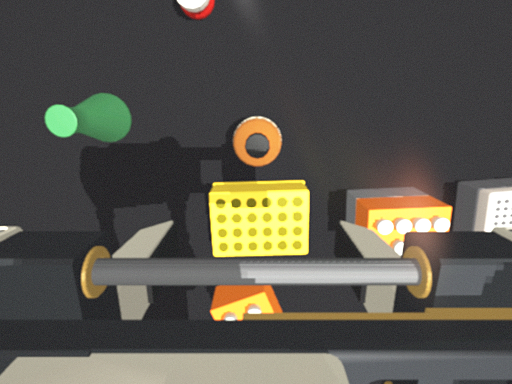

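View pics/w14a.png

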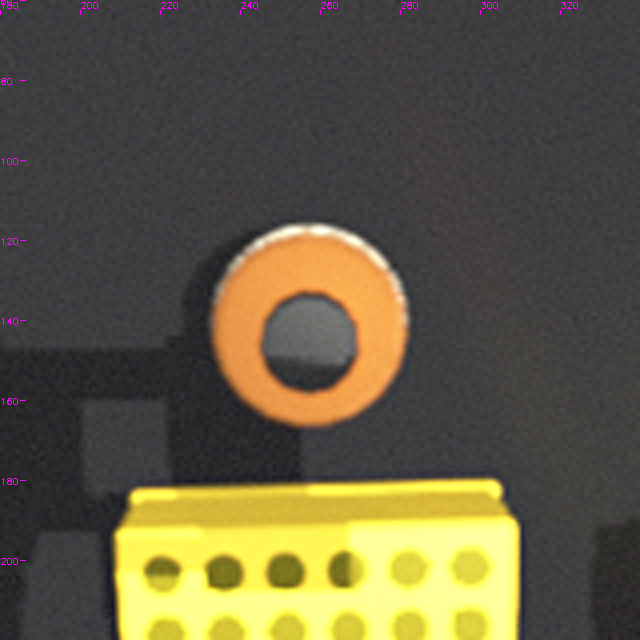

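```bash
python3 - <<'E'
from h import *
c=dict(np.load("w14.npz"))
g=lambda u,v,z:onz(c,180+u/4-.375,60+v/4-.375,z).round(4)
print('cap',g(310,342,.08),'shoulder',g(310,329,.05))
print('lip z.01',g(130,492,.006),g(501,483,.006)); print('top back',g(115,530,.05),g(520,518,.05))
E
```

```text
cap [0.5846 0.1383 0.08  ] shoulder [0.5846 0.1383 0.05  ]
lip z.01 [0.5258 0.1982 0.006 ] [0.5287 0.0748 0.006 ]
top back [0.5253 0.1963 0.05  ] [0.5289 0.0761 0.05  ]
```

```bash
python3 go.py .45 -.371 .22 0;  python3 -m crank '[[-2,8,1,0,0,0,1],[-4,16,1.5,0,0,0,1],[-6,24,2,0,0,0,1],[-8,32,2,0,0,0,1],[-9.7,40,2.5,0,0,0,1]]'; python3 go.py .45 -.371 .22 0;
```

```text
t 26.275 pos [0.5475 0.1385 0.2439] rot [-1.7997e+02 -3.0000e-01 -3.0000e-02] F [-0.3 -0.3 -0.2] open 0.0916
shift [-9.73 50.96  2.31] turn [-0.03 -0.3  -0.03] q6 pred 50.5 r 0.583
time: 26.9
tool_pos: [0.471, -0.1659, 0.2191]
tool_rot: [-3.14, 0.003, -0.001]
contact_force: [0.6, -0.5, 0.5]
opening: 0.0922
t 26.9 pos [ 0.471  -0.1659  0.2191] rot [-1.7992e+02  1.4000e-01 -4.0000e-02] F [ 0.6 -0.5  0.5] open 0.0922
shift [-2.08 20.51 -0.12] turn [-0.08  0.14 -0.04] q6 pred 50.5 r 0.583
```

```bash
python3 -m crank '[[-1,6,0,0,0,0,1],[-2,12,0,0,0,0,1],[-2,18,0,0,0,0,1],[-2,20.4,0,0,0,0,1],[-2,20.4,0,0,0,0,1]]'; python3 -m crank '[[0,0,0,0,0,0,1],[0,0,0,0,0,0,1]]'; python3 go.py .45 -.371 .22 0; python3 - <<'E'
from h import *
c=read_camera("wrist"); cv2.imwrite("pics/w15.png",c["frame"][:,:,::-1]); np.savez("w15.npz",**{k:c[k] for k in("R","t","intrinsics")})
crop(cv2.imread("pics/w15.png"),190,110,130,130,5,"pics/w15a.png")
E
```

```text
time: 27.52
tool_pos: [0.4511, -0.3696, 0.2183]
tool_rot: [-3.139, 0.003, -0.004]
contact_force: [-0.1, 0.4, -0.7]
opening: 0.0919
time: 27.78
tool_pos: [0.4522, -0.3669, 0.2206]
tool_rot: [-3.141, 0.0, 0.001]
contact_force: [-0.5, -0.1, 0.2]
opening: 0.092
t 27.775 pos [ 0.4522 -0.3669  0.2206] rot [-1.7996e+02  3.0000e-02  4.0000e-02] F [-0.5 -0.1  0.2] open 0.092
shift [-0.22  0.41  0.06] turn [-0.04  0.03  0.04] q6 pred 50.5 r 0.583
```

View pics/w15a.png

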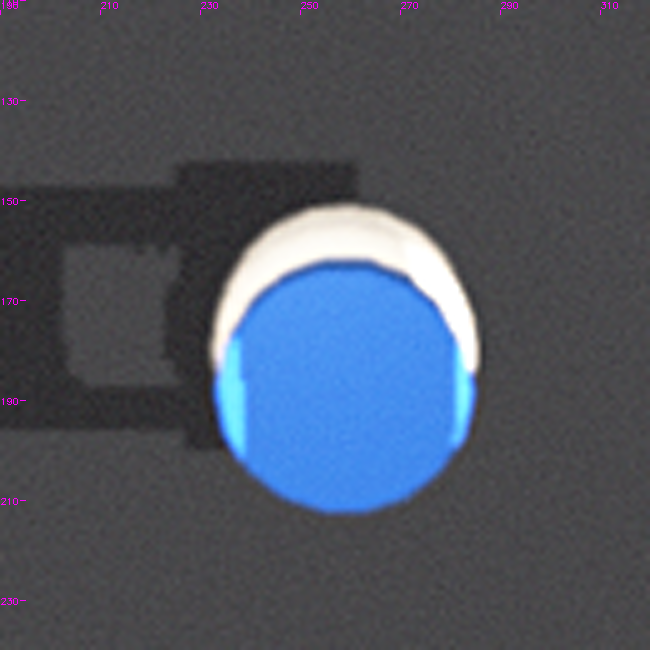

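Blue cap ellipse: columns 212–477 and rows 258–514 in the crop, so the centre is about (258.5, 186.8).

```bash
python3 - <<'E'
from h import *
c=dict(np.load("w15.npz"))
g=lambda u,v,z:onz(c,190+u/5-.4,110+v/5-.4,z).round(4)
print('cap',g(345,387,.065), 'body back', g(343,204,.02), g(212,345,.043),g(478,350,.043))
E
python3 go.py .4425 -.3695 .028 0
```

```text
cap [ 0.445  -0.3689  0.065 ] body back [ 0.4763 -0.3687  0.02  ] [ 0.4485 -0.3396  0.043 ] [ 0.4473 -0.3985  0.043 ]
t 27.825 pos [ 0.4523 -0.3671  0.2209] rot [-1.7998e+02  1.0000e-02  4.0000e-02] F [-0.3  0.   0.3] open 0.0919
shift [-0.98  0.25 19.29] turn [-0.02  0.01  0.04] q6 pred 50.1 r 0.576
```

```bash
python3 -m crank '[[-0.3,0.2,6,0,0,0,1],[-0.7,0.2,11,0,0,0,1],[-0.7,0.2,15.5,0,0,0,1],[-0.7,0.2,18.8,0,0,0,1],[-0.7,0.2,18.9,0,0,0,1]]'; python3 go.py .445 -.369 .03 0
```

```text
time: 28.45
tool_pos: [0.4441, -0.3684, 0.03]
tool_rot: [-3.138, 0.003, 0.0]
contact_force: [-0.3, -0.4, 0.0]
opening: 0.0919
t 28.45 pos [ 0.4441 -0.3684  0.03  ] rot [-1.7979e+02  2.0000e-01  1.0000e-02] F [-0.3 -0.4  0. ] open 0.0919
shift [ 0.09  0.06 -0.  ] turn [-0.21  0.2   0.01] q6 pred 50.3 r 0.578
```

```bash
python3 -m crank '[[0,0,0,0,0,0,0.7],[0,0,0,0,0,0,0.6],[0,0,0,0,0,0,0.55],[0,0,0,0,0,0,0.5],[0,0,0,0,0,0,0.5]]' 15;python3 -m crank '[[0,0,0,0,0,0,0.5],[0,0,-2,0,0,0,0.5],[0,0,-6,0,0,0,0.5],[0,0,-11,0,0,0,0.5],[0,0,-14,0,0,0,0.5]]' 15; python3 go.py .5913 -.1865 .17 0
```

```text
time: 29.08
tool_pos: [0.4453, -0.3704, 0.0328]
tool_rot: [3.141, -0.001, -0.001]
contact_force: [-0.9, 1.1, 6.1]
opening: 0.0595
time: 29.7
tool_pos: [0.4453, -0.3707, 0.1743]
tool_rot: [3.14, -0.002, -0.001]
contact_force: [0.2, -0.9, -1.1]
opening: 0.0595
t 29.7 pos [ 0.4453 -0.3707  0.1743] rot [ 1.7989e+02 -1.0000e-01 -5.0000e-02] F [ 0.2 -0.9 -1.1] open 0.0595
shift [ 14.58 -18.43   0.41] turn [ 0.11 -0.1  -0.05] q6 pred 72.5 r 0.62
```

```bash
python3 -m crank '[[3,-4,0,0,0,0,0.5],[7,-9,0,0,0,0,0.5],[11,-14,0,0,0,0,0.5],[14,-17.5,0,0,0,0,0.5],[14.5,-18.2,0,0,0,0,0.5]]';python3 -m crank '[[0,0,0,0,0,0,0.5],[0,0,0,0,0,0,0.5]]';python3 go.py .5913 -.1865 .035 0;python3 - <<'E'
from h import *
from scipy.spatial.transform import Rotation as Ro
c=read_camera("wrist"); cv2.imwrite("pics/w16.png",c["frame"][:,:,::-1])
crop(cv2.imread("pics/w16.png"),170,120,170,190,4,"pics/w16a.png")
s=robot.observe(); R=Ro.from_euler('xyz',s["tool_rot"]).as_matrix()
a=np.linspace(0,2*np.pi,180)
for off in(-.004,-.002,0,.002):
  for r,z in((.03,.033),):
    q=np.array([proj(c,s["tool_pos"]+R@np.array([off+r*np.cos(t),r*np.sin(t),z])) for t in a]); print(off,z,q.min(0).round(1),q.max(0).round(1))
E
```

```text
time: 30.32
tool_pos: [0.5915, -0.1854, 0.1713]
tool_rot: [-3.141, 0.0, 0.003]
contact_force: [0.3, -0.4, -1.5]
opening: 0.0597
time: 30.58
tool_pos: [0.5893, -0.1896, 0.1718]
tool_rot: [3.141, 0.001, -0.002]
contact_force: [-0.2, -0.4, -1.7]
opening: 0.0593
t 30.575 pos [ 0.5893 -0.1896  0.1718] rot [ 1.7998e+02  4.0000e-02 -1.3000e-01] F [-0.2 -0.4 -1.7] open 0.0593
shift [ 0.21 -0.32 13.68] turn [ 0.02  0.04 -0.13] q6 pred 72.5 r 0.62
-0.004 0.033 [209.8 189.2] [304.3 276. ]
-0.002 0.033 [209.7 186.1] [304.5 273.4]
0 0.033 [209.5 182.9] [304.6 270.7]
0.002 0.033 [209.4 179.6] [304.8 268. ]
```

View pics/w16.png

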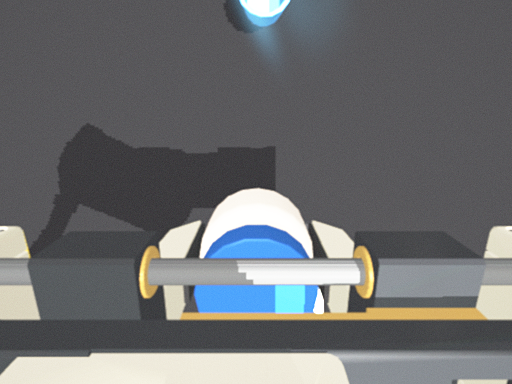

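```bash
python3 -m crank '[[0.35,-0.3,4,0,0,0,0.5],[0.35,-0.3,8,0,0,0,0.5],[0.35,-0.3,11,0,0,0,0.5],[0.35,-0.3,12.8,0,0,0,0.5],[0.35,-0.3,12.8,0,0,0,0.5]]';python3 -m crank '[[0,0,0,0,0,0,0.5]]';python3 go.py .5928 -.1865 .033 0
```

```text
time: 31.25
tool_pos: [0.5928, -0.1859, 0.043]
tool_rot: [-3.141, 0.002, -0.002]
contact_force: [0.0, 0.3, -0.8]
opening: 0.0596
time: 31.38
tool_pos: [0.5944, -0.1861, 0.0453]
tool_rot: [3.141, -0.002, -0.001]
contact_force: [0.2, -0.0, -1.4]
opening: 0.0595
t 31.375 pos [ 0.5944 -0.1861  0.0453] rot [ 1.7994e+02 -1.2000e-01 -7.0000e-02] F [ 0.2 -0.  -1.4] open 0.0595
shift [-0.16  0.04  1.23] turn [ 0.06 -0.12 -0.07] q6 pred 72.5 r 0.621
```

```bash
python3 -m crank '[[-0.1,0,0.4,0,0,0,0.5],[-0.1,0,0.8,0,0,0,0.5],[-0.1,0,1.1,0,0,0,0.5],[-0.1,0,1.1,0,0,0,0.5]]';python3 go.py .5928 -.1865 .033 0
```

```text
time: 31.88
tool_pos: [0.5927, -0.1853, 0.0329]
tool_rot: [3.142, -0.0, -0.001]
contact_force: [-0.0, 0.1, -1.0]
opening: 0.0598
t 31.875 pos [ 0.5927 -0.1853  0.0329] rot [ 1.8e+02 -0.0e+00 -4.0e-02] F [-0.   0.1 -1. ] open 0.0598
shift [ 0.01  0.12 -0.01] turn [ 0.   -0.   -0.04] q6 pred 72.5 r 0.621
```

```bash
python3 -m crank '[[0,0.1,0.05,0,0,0,0.5],[0,0.1,0.15,0,0,0,0.5],[0,0.1,0.15,0,0,0,0.5]]';python3 go.py .5928 -.1865 .033 0
```

```text
time: 32.25
tool_pos: [0.5929, -0.186, 0.0328]
tool_rot: [-3.141, -0.001, -0.001]
contact_force: [-3.7, 3.7, 10.3]
opening: 0.0593
t 32.25 pos [ 0.5929 -0.186   0.0328] rot [-1.7999e+02 -4.0000e-02 -4.0000e-02] F [-3.7  3.7 10.3] open 0.0593
shift [-0.01  0.05 -0.02] turn [-0.01 -0.04 -0.04] q6 pred 72.5 r 0.621
```

Contact; release, rise and pull back for a check.

```bash
python3 -m crank '[[0,0,-0.1,0,0,0,0.5],[0,0,-0.1,0,0,0,0.7],[0,0,-0.1,0,0,0,0.85],[0,0,-0.1,0,0,0,1],[0,0,-0.1,0,0,0,1]]';python3 -m crank '[[0,0,0,0,0,0,1],[0,0,-3,0,0,0,1],[0,0,-8,0,0,0,1],[-4,0,-14,0,0,0,1],[-8,0,-20,0,0,0,1]]'; python3 -m crank '[[0,0,0,0,0,0,1],[0,0,0,0,0,0,1],[0,0,0,0,0,0,1]]'; python3 - <<'E'
from h import *
c=read_camera("wrist"); cv2.imwrite("pics/w17.png",c["frame"][:,:,::-1]); np.savez("w17.npz",**{k:c[k] for k in("R","t","intrinsics")})
crop(cv2.imread("pics/w17.png"),180,60,170,150,4,"pics/w17a.png")
E
```

```text
time: 32.88
tool_pos: [0.5926, -0.1865, 0.0323]
tool_rot: [3.142, 0.0, -0.001]
contact_force: [-0.1, 0.3, 0.0]
opening: 0.0892
time: 33.5
tool_pos: [0.5224, -0.1862, 0.2178]
tool_rot: [3.141, 0.0, -0.0]
contact_force: [0.8, -0.4, 1.7]
opening: 0.0918
time: 33.88
tool_pos: [0.5232, -0.186, 0.2147]
tool_rot: [-3.14, 0.003, -0.001]
contact_force: [0.4, -0.7, 0.6]
opening: 0.0918
```

View pics/w17.png

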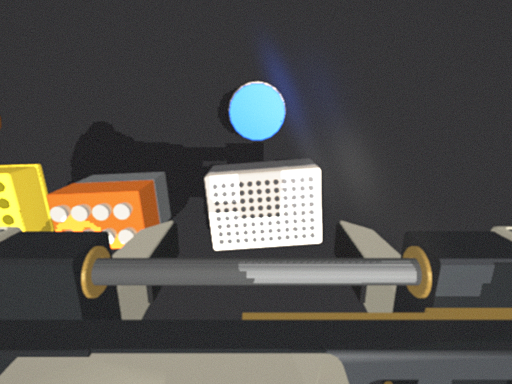

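View pics/w17a.png

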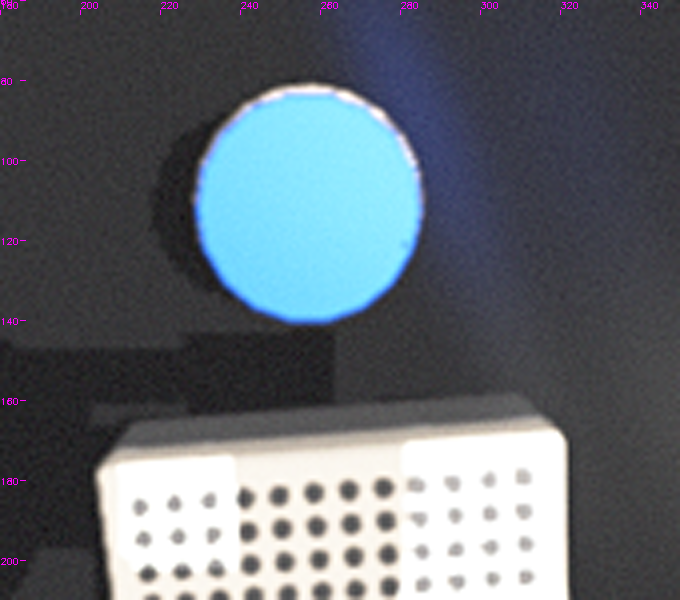

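```bash
python3 - <<'E'
from h import *
c=dict(np.load("w17.npz"))
g=lambda u,v,z:onz(c,180+u/4-.375,60+v/4-.375,z)
cap=g(308.5,204,.065);A=g(99,466,.06);B=g(566,430,.06);m=(A+B)/2;L=(A-B);yaw=np.arctan2(-L[0],L[1]);n=np.array([np.cos(yaw),np.sin(yaw),0]);t=np.array([-np.sin(yaw),np.cos(yaw),0])
print(cap.round(4),A.round(4),B.round(4),np.degrees(yaw),'gap',(cap-m)@n-.03,'lat',(cap-m)@t)
E
python3 go.py .42 -.03 .3 0
```

```text
[ 0.5924 -0.186   0.065 ] [ 0.5276 -0.1323  0.06  ] [ 0.5368 -0.2513  0.06  ] 4.426294097699058 gap 0.030480780294741834 lat 0.0010966750332435354
t 33.925 pos [ 0.5232 -0.186   0.2147] rot [-1.7992e+02  1.5000e-01 -3.0000e-02] F [ 0.5  0.6 -0. ] open 0.0918
shift [-10.35 -15.61  -8.48] turn [-0.08  0.15 -0.03] q6 pred 85.9 r 0.421
```

Jar gap is 30.5 mm, 1.1 mm off centre. I'll move to a neutral high pose and take a final look at everything.

```bash
python3 -m crank '[[-3,-4,-5,0,0,0,1],[-6,-8,-8.5,0,0,0,1],[-9,-12,-8.5,0,0,0,1],[-10.3,-15.5,-8.5,0,0,0,1],[-10.3,-15.5,-8.5,0,0,0,1]]'; python3 -m crank '[[0,0,0,0,0,0,1],[0,0,0,0,0,0,1],[0,0,0,0,0,0,1]]'; python3 - <<'E'
from h import *
for n in("wrist","scene","side"):
    c=read_camera(n); cv2.imwrite(f"pics/f_{n}.png",c["frame"][:,:,::-1]); np.savez(f"f_{n}.npz",**{k:c[k] for k in("R","t","intrinsics")})
crop(cv2.imread("pics/f_wrist.png"),200,50,130,110,6,"pics/f_wc.png")
crop(cv2.imread("pics/f_side.png"),225,165,90,70,8,"pics/f_sc.png")
E
```

```text
time: 34.55
tool_pos: [0.4198, -0.0294, 0.301]
tool_rot: [-3.141, 0.001, 0.002]
contact_force: [0.3, -0.6, 0.4]
opening: 0.0918
time: 34.92
tool_pos: [0.4207, -0.0319, 0.301]
tool_rot: [-3.142, 0.001, -0.002]
contact_force: [-0.7, -0.2, -0.1]
opening: 0.0917
```

View pics/f_wrist.png

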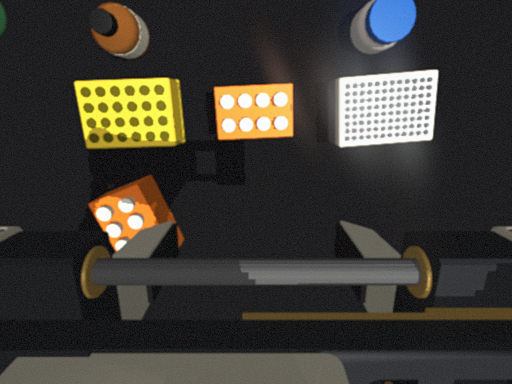

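View pics/f_scene.png

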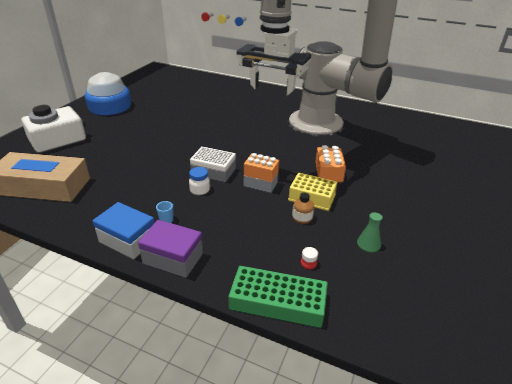

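View pics/f_sc.png

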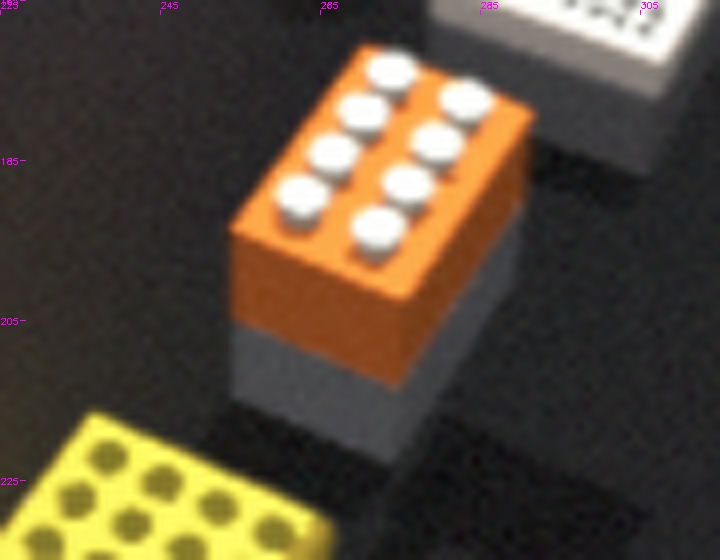

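View pics/f_wc.png

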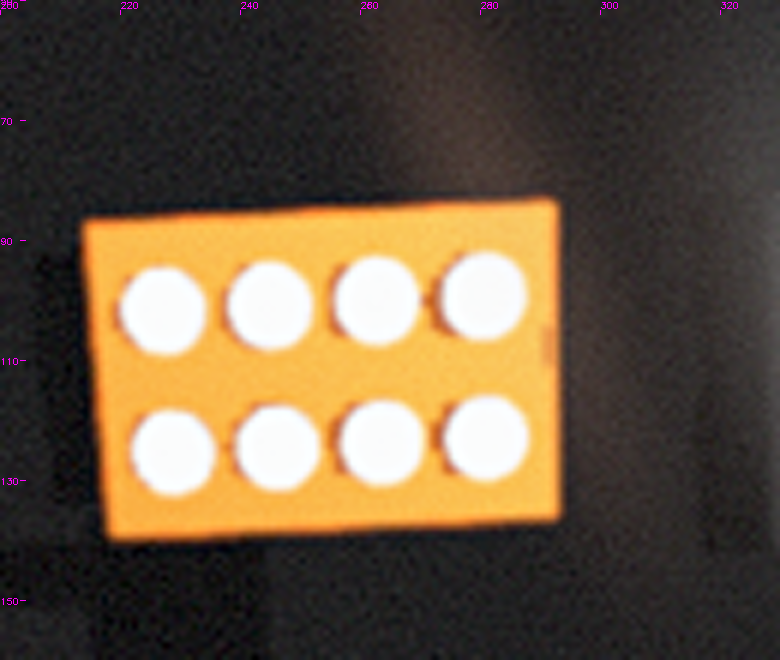

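View pics/f_side.png

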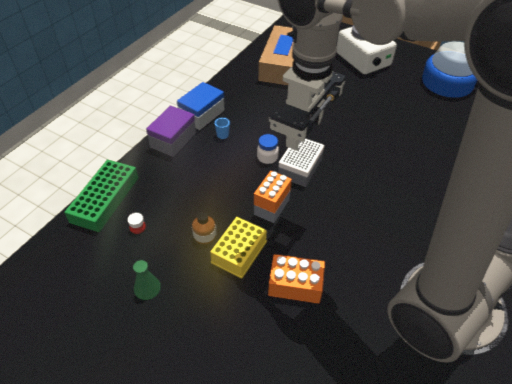

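```bash
python3 - <<'E'
from h import *
c=dict(np.load("f_wrist.npz"));k=.5-.5/6
q=[(83,222),(558,200),(560,521),(108,540)]
for z in (.084,):
    X=np.array([onz(c,200+u/6-k,50+v/6-k,z) for u,v in q]);L=(X[0]-X[1]+X[3]-X[2])/2
    print(X.mean(0).round(4),[np.linalg.norm(X[i]-X[(i+1)%4]).round(4) for i in range(4)],np.degrees(np.arctan2(-L[0],L[1])))
for n in("scene","side"):
    a=cv2.imread(f"pics/{n}0.png").astype(int);b=cv2.imread(f"pics/f_{n}.png").astype(int)
    for nm,(u,v) in dict(scene=dict(flask=(371,230),beaker=(165,212),pot=(310,258)),side=dict(flask=(146,280),beaker=(222,128),pot=(136,223)))[n].items():
        print(n,nm,abs(a-b)[v-18:v+18,u-14:u+14].mean().round(1))
robot.hand_in(); print(robot.observe()["time"])
E
```

```text
[ 0.4872 -0.0293  0.084 ] [np.float64(0.0903), np.float64(0.0603), np.float64(0.0902), np.float64(0.0601)] 2.2577051339868413
scene flask 2.2
scene beaker 1.1
scene pot 1.2
side flask 2.6
side beaker 2.7
side pot 2.4
the job is handed in; nothing more can be done
the job is handed in; nothing more can be done
```

The bench is set up and the job is handed in, done in the order you asked. The clock was at about 35 s of the 120 s allowed, and no wrist force I read came near the limits (highest about 10 N).

Last checks, all from the wrist camera:

| Item | Measured | Wanted |
|---|---|---|
| Cold block centre | (487.3, -29.7) mm | row midpoint (486.8, -29.9) mm |
| Cold block yaw | 2.7° | between the yellow rack at 1.5° and the tip box at 4.2° |
| Orange rack (small one) centre | (487.2, -29.3) mm, yaw 2.3° | flush on the cold block |
| Amber bottle gap behind the yellow rack | about 29 mm, within 1 mm of centre | about 30 mm |
| White jar gap behind the tip box | 30.5 mm, 1.1 mm off centre | about 30 mm |

- **Bystanders:** the flask, beaker and pot areas look unchanged in the scene and side pictures from start to finish.
- **Robot:** the gripper is open and clear of everything, 30 cm above the bench.
- **Disagreements:** the first estimates from the fixed cameras put the bottle and jar up to about 3 mm away from the wrist view, so I used the wrist view. With the bottle held in the gripper, the views also disagreed on its offset, so I measured it again after letting go. My first outline fit of the racks was poor and I replaced it with corner measurements.

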